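# Sort the bench clutter into its trays

## Robot

A 6-joint arm with a two-finger parallel gripper is mounted at the origin on a cart in front of the work surface, level with it; the furniture and walls round the work are solid. World frame = base frame: x ahead of the robot, y to its left, z up, the work surface at z = 0. Lengths are in mm, angles in rad, forces in N, time in s.
With the tool pointing down it reaches from about 400 to 925 mm from the base axis. Payload 12.5 kg.
Tool frame: the origin (TCP) lies on the centre line of the jaws, within the pads' length; the fingertips stand 19 mm ahead of it and the grasp point (between the pads) is the TCP; y points along the fingers, x is the direction in which the jaws open and shut, and the axes are right-handed (so a half turn about y gives the same grasp; the last joint's range is limited). The gripper opens to 95 mm and grips with 3 to 60 N. Pads are 20 mm wide; open, the fingers measure 119 mm over their backs; the gripper's body (75 mm by 180 mm) begins 59 mm behind the grasp point.
Start: joints at [1.164, 0.491, 1.559, -0, 1.092, -0.106], TCP at [185.16, 596.959, 233.661] pointing down, gripper open.
Joint ranges: [-3.1, 3.1], [-0.84, 2.19], [0.05, 2.79], [-1.13, 4.28], [0.06, 2.93], [-2.69, 2.69]. Speed limits (rad/s): [2.22, 2.22, 2.79, 3.14, 3.14, 3.14].

## Interface

Orientations are given as [roll, pitch, yaw] about the fixed x, y, z axes, in that order (R = Rz(yaw) Ry(pitch) Rx(roll)).
In Python, from cell import env gives the robot as it stands. The module is installed in compiled form; this text tells all that it offers.
- The arm moves only by the tool move_arm, never from a script. Its argument "rows" is a list of rows, each an object of numbers: "tx", "ty", "tz": the shift along the tool's x, y, z in cm; "rx", "ry", "rz": the turn, a rotation vector about the tool's x, y, z in rad; "grip": the opening in per cent of the stroke, from 0 (shut) to 100 (fully open). In form: [{"tx": .., "ty": .., "tz": .., "rx": .., "ry": .., "rz": .., "grip": ..}, ...]. A call has 1 to 10 rows; each row shifts and turns the commanded pose from where the row before left it, along the tool's axes as they then stand; what a row does not reach is not made up. A row lasts 1/12 s, in which the tool goes at most 41.7 mm and 7.16 degrees, less where a joint would pass 70% of its speed; a pose out of reach is approached as far as the arm can. A call is refused whole if a number of a shift passes 4.17 or a number of a turn 0.125, either way. A call with a gripper value outside its range is refused whole. The fingers move at their own pace and stop on an object; the grip force is fixed at half the most. Time passes only in rows, so rows that do not move let the fingers close. It gives the time, the measured TCP pose, the force and the opening at its end, in the units of the state.
- env.state(): the state, without advancing time (a new reading comes with each control period).
- env.read_camera(name): name is "side" or "top"; returns (picture, depth): 480x640x3 uint8, blue, green, red; 480x640 float32, mm along the optical axis (not along the pixel's ray), 0 where there is no reading.
- env.calibration(name): a dict with "vertical_fov" (degrees; the focal length in pixels is half the picture's height over the tangent of half this angle, whatever the lens; pixels are square), "cx", "cy" (the principal point, pixels), "eye" and "rotation" of the camera in the world. Camera axes: x right, y up, looking along -z (the intrinsics and any distortion apply to the point x, -y, -z); pixel columns grow to the right and rows downward; lengths in mm; the calibration is good to about 2 mm. A picture is of the moment at which its call begins. calibration takes no time and is no camera call.
- env.job_done(): hands the job in, once; it reports no verdict.
The state is a dict: "t": time; "joints": joint angles; "qvel": joint speeds; "tau": joint torques, N m; "eef_pos": TCP position; "tcp_rot": TCP orientation; "ft_force": force on the tool from outside, world axes, zero at the start; "moment": the same for the moment, N m; "opening": opening from 0.0 (shut) to 1.0 (fully open).
Only numpy, scipy, OpenCV 4.12 (cv2) and the standard library are available. Lean on these libraries where they do the work, as an engineer would, in place of code of your own. Each camera call takes 0.05 s, during which the arm holds its last target.

## Task

Tidy the five loose things in the row along the front of the bench into the three grey trays: the two specimen cups upright in the tray with the two large bays, one in each bay, the two dropper bottles upright in the tray with the two small bays, one in each bay, and the stapler on its base in the low tray with the single long bay. Leave the bench timer and the label roll at the sides where they are.

Things in the scene. Friction and masses are not known exactly. Their poses are not given: they have to be found in the camera images.
- cup_a: First specimen cup with a screw lid: round, widest at the lid, red lid. 66 mm across the lid (from 56 to 69 mm height), 60 mm across the body, 69 mm tall, 60 g; round about its vertical z axis, stands upright in the front row at the start. Origin: centre of the underside. Easily held across the lid.
- cup_b: Second specimen cup with a screw lid: round, widest at the lid, yellow lid. 66 mm across the lid (from 56 to 69 mm height), 60 mm across the body, 69 mm tall, 60 g; round about its vertical z axis, stands upright in the front row at the start. Origin: centre of the underside. Easily held across the lid.
- bottle_a: Slim amber dropper bottle (blue rubber top): 37 mm across the round body up to 60 mm height, above that a narrow collar and dropper that can be held as 21 mm across, 100 mm tall in all, 70 g; round about its vertical z axis, stands upright in the front row at the start. Origin: centre of the underside.
- bottle_b: Slim amber dropper bottle (green rubber top): 37 mm across the round body up to 60 mm height, above that a narrow collar and dropper that can be held as 21 mm across, 100 mm tall in all, 70 g; round about its vertical z axis, stands upright in the front row at the start. Origin: centre of the underside.
- desk_stapler: Black desk stapler lying on its base in the front row, 30 mm wide (x), 125 mm long (y), 42 mm tall, 160 g. Origin: centre of the underside; its long axis is y, z points up. Can be held across its 30 mm width near the middle, above the 8 mm thick base plate.
- cup_tray: Largest grey tray, fixed to the bench: two square bays side by side along its y, each 90 x 90 mm inside; outside 98 (x) x 192 (y) mm, 22 mm tall. Walls, divider and floor 4 mm thick. Origin: centre of the underside; bay centres at y = +47 and -47 mm, x = 0; bay floor at z = 4 mm.
- bottle_tray: Small grey tray, fixed to the bench: two square bays side by side along its y, each 62 x 62 mm inside; outside 70 (x) x 136 (y) mm, 22 mm tall. Walls, divider and floor 4 mm thick. Origin: centre of the underside; bay centres at y = +33 and -33 mm, x = 0; bay floor at z = 4 mm.
- stapler_tray: Low grey tray with one undivided long bay, fixed to the bench: 56 (x) x 150 (y) mm inside; outside 64 x 158 mm, 14 mm tall. Walls and floor 4 mm thick. Origin: centre of the underside, bay centre above it; bay floor at z = 4 mm; y is the long axis.
- timer: White bench timer, 48 x 68 x 32 mm, standing at the left of the work: a bystander. Origin: centre of the underside.
- label_reel: White roll of labels, 72 mm across, 52 mm tall, standing at the right of the work: a bystander. Origin: centre of the underside.
There are look-alikes about, which are no part of the job. Leave any pink look-alike of the cup_b alone. Of the things shaped like the cup_a, the red one is meant.

How it is judged:
By the outcome, as a careful person would: the job done as asked, in the order asked, and still so for the second after the job is handed in, with the robot touching nothing.
It also fails if it takes over 128 s, if anything falls off the work surface, if the arm or the gripper's body presses on something with over 40 N, if the wrist force passes 120 N, or if a joint passes its speed limit or range.

## Working session

There is one attempt and no reset: what is moved stays moved. The work goes in short steps, Python scripts to look and compute and a tool call to move; the robot and the scene stay as the last step left them, time stands still between calls to the robot, and variables do not carry over. Pictures are saved under pics/ and viewed, and the job is handed in when it is done.

Besides the shell and the picture viewer there is one more tool, called as a command line: name --argument value ..., lists and objects as JSON in quotes. move_arm: Moves the arm, as the interface text tells. Its arguments: {"type":"object","properties":{"rows":{"type":"array"}},"required":["rows"]}

```bash
mkdir -p pics; ls; python3 - <<'E'
from cell import env
import cv2,numpy as np
print(env.state())
for n in("top","side"):
    c=env.calibration(n);print(n,c)
    p,d=env.read_camera(n);cv2.imwrite(f"pics/{n}0.png",p);np.save(f"{n}0.npy",d)
E
```

```text
pics
{'t': 0.0, 'joints': array([ 1.16438693e+00,  4.91591232e-01,  1.55942502e+00, -1.88917489e-05,
        1.09170352e+00, -1.05603911e-01]), 'qvel': array([ 0.00215407, -0.00102917, -0.00139762,  0.00043151,  0.00103981,
        0.00047462]), 'tau': array([ 1.66241374e-03, -6.12637424e+01, -2.58189136e+01,  6.93576713e-02,
        4.81471675e-02, -9.47600279e-05]), 'eef_pos': array([185.08165585, 596.74576618, 233.05047354]), 'tcp_rot': array([-1.57069418e+00,  1.12260262e-03,  1.26999962e+00]), 'ft_force': array([-0.1848549 ,  0.79191528, -0.28857513]), 'moment': array([-0.01687752, -0.00473136,  0.01027864]), 'opening': 0.9969807075480371}
top {'vertical_fov': 49.02145573998067, 'cx': 315.89991834987325, 'cy': 231.1130709806016, 'eye': array([ 432.39223781,    7.01362617, 1497.73123147]), 'rotation': array([ 6.90969107e-02, -1.35325429e-03, -1.54910043e+00])}
side {'vertical_fov': 52.53569468774349, 'cx': 318.56881219050393, 'cy': 247.21064734605883, 'eye': array([  460.75861813, -1034.0129722 ,   909.8661766 ]), 'rotation': array([ 0.88718099, -0.00409913, -0.06767344])}
```

View pics/top0.png

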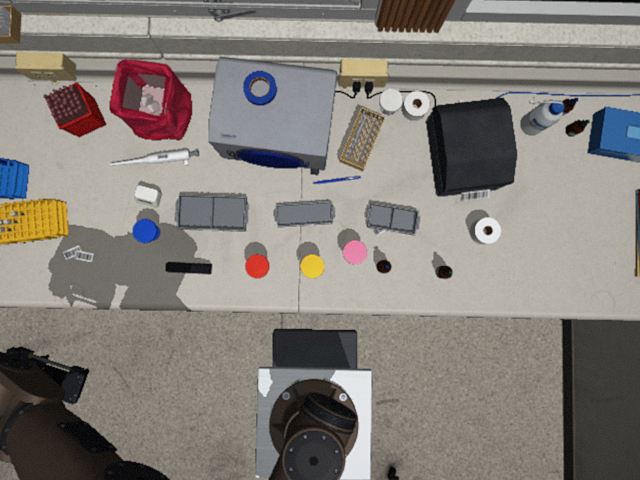

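View pics/side0.png

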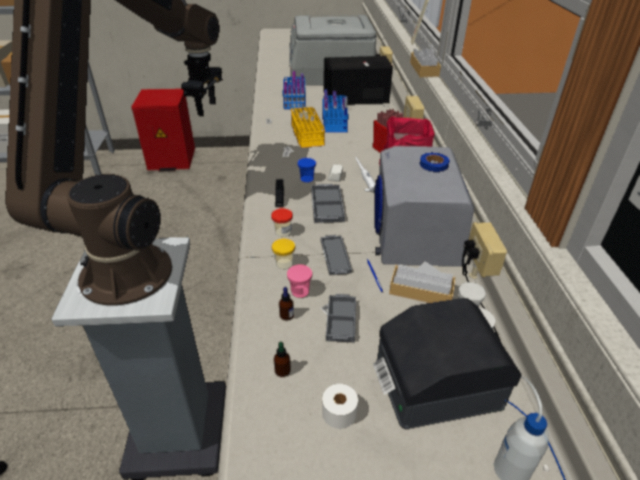

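```bash
cat > h.py <<'E'
import numpy as np,cv2
from scipy.spatial.transform import Rotation as Ro
from cell import env
class Cam:
    def __init__(s,n):
        c=env.calibration(n);s.R=Ro.from_euler('xyz',c['rotation']).as_matrix();s.e=np.array(c['eye'])
        s.f=240/np.tan(np.radians(c['vertical_fov'])/2);s.cx,s.cy=c['cx'],c['cy']
    def ray(s,u,v):
        u=np.asarray(u,float);v=np.asarray(v,float)
        return np.stack([(u-s.cx)/s.f,-(v-s.cy)/s.f,-np.ones_like(u)],-1)@s.R.T
    def plane(s,u,v,z):
        r=s.ray(u,v);return s.e+r*((z-s.e[2])/r[...,2])[...,None]
    def depth(s,u,v,d): return s.e+s.ray(u,v)*np.asarray(d)[...,None]
    def proj(s,P):
        q=(np.asarray(P,float)-s.e)@s.R
        return np.stack([s.cx-s.f*q[...,0]/q[...,2],s.cy+s.f*q[...,1]/q[...,2]],-1)
E
python3 - <<'E'
from h import *
T=Cam("top");S=Cam("side")
p=cv2.imread("pics/top0.png");d=np.load("top0.npy");ps=cv2.imread("pics/side0.png");ds=np.load("side0.npy")
for nm,cam,pic,dd in(("top",T,p,d),("side",S,ps,ds)):
    v,u=np.mgrid[0:480,0:640]; X=cam.depth(u,v,dd); np.save(nm+"X.npy",X)
    ok=(dd>0)
    print(nm,"table z",np.median(X[250:290,500:560,2]) if nm=="top" else X[440,300])
    hsv=cv2.cvtColor(pic,cv2.COLOR_BGR2HSV)
    reg=(X[...,0]>350)&(X[...,0]<720)&(abs(X[...,1])<480)&ok
    # height-based blobs
    m=(reg&(X[...,2]>10)).astype(np.uint8)
    n,l,st,c=cv2.connectedComponentsWithStats(m)
    for i in range(1,n):
        if st[i,4]<25: continue
        k=l==i; q=X[k]; zt=np.percentile(q[:,2],95); t=q[q[:,2]>zt-8]
        print(st[i],"hsv",np.median(hsv[k],0),"ztop %.0f"%zt,"topc",t.mean(0).round(0),"bb",q.min(0).round(0),q.max(0).round(0))
E
```

```text
top table z -0.0008739472556271721
[ 233  151   94   25 1456] hsv [115.  121.   69.5] ztop 209 topc [716.  45. 208.] bb [693. -15.  17.] [720. 232. 218.]
[ 432  158   75   44 2478] hsv [110.  27.  48.] ztop 161 topc [ 710. -382.  159.] bb [ 623. -480.   10.] [ 720. -319.  171.]
[355 166  10   5  27] hsv [ 18. 112. 109.] ztop 44 topc [ 715. -113.   42.] bb [ 710. -124.   14.] [720. -99.  45.]
[148 188  13  19 174] hsv [ 30.   7. 217.] ztop 38 topc [624. 468.  34.] bb [596. 453.  11.] [645. 480.  40.]
[175 195  73  37 556] hsv [109.  16. 107.] ztop 27 topc [580. 308.  23.] bb [531. 202.  10.] [630. 407.  30.]
[323 201  12  18  54] hsv [110.   17.  118.5] ztop 19 topc [596. -34.  15.] bb [573. -43.  10.] [621. -11.  19.]
[276 203  31   4  45] hsv [108.  16. 115.] ztop 20 topc [610.  80.  15.] bb [604.  37.  10.] [615. 122.  21.]
[366 203  54  33 366] hsv [108.  15. 106.] ztop 27 topc [ 574. -209.   23.] bb [ 530. -283.   10.] [ 619. -133.   32.]
[274 209   4  16  44] hsv [107.5  14.  116. ] ztop 19 topc [575. 123.  15.] bb [553. 117.  10.] [596. 128.  21.]
[142 219  17  24 316] hsv [111
[... 2190 characters left out ...]
7] hsv [ 19. 115. 140.] ztop 40 topc [ 716. -126.   37.] bb [ 711. -133.   10.] [ 720. -111.   42.]
[279 287  15  32 346] hsv [ 10. 128.  53.] ztop 91 topc [ 440. -190.   93.] bb [ 422. -208.   10.] [ 458. -175.  102.]
[326 294  30  47 461] hsv [105.   9.  93.] ztop 23 topc [ 575. -216.   19.] bb [ 533. -290.   10.] [ 618. -136.   25.]
[ 373  305   61  106 3507] hsv [113.  17.  48.] ztop 160 topc [ 711. -392.  158.] bb [ 624. -480.   13.] [ 720. -326.  166.]
[273 341  18  34 411] hsv [ 10. 199.  42.] ztop 93 topc [ 428. -358.   93.] bb [ 410. -376.   10.] [ 447. -345.  101.]
[322 384  36  31 609] hsv [ 23.  11. 228.] ztop 53 topc [ 545. -458.   51.] bb [ 509. -480.   10.] [ 581. -433.   56.]
```

```bash
python3 - <<'E'
from h import *
T=Cam("top");S=Cam("side")
P={n:cv2.cvtColor(cv2.imread(f"pics/{n}0.png"),cv2.COLOR_BGR2HSV) for n in("top","side")}
for n in("top","side"):
    X=np.load(n+"X.npy")
    k=(X[...,0]>360)&(X[...,0]<680)&(abs(X[...,1])<450)&(abs(X[...,2])<8)
    q=X[k]; A=np.c_[q[:,:2],np.ones(len(q))]; co=np.linalg.lstsq(A,q[:,2],rcond=None)[0]
    print(n,"table plane",co, "z at 435,0:",co@[435,0,1])
boxes={"top":{"red":(240,250,35,35),"yel":(295,250,35,35),"pink":(335,235,35,35)},"side":{"red":(266,203,32,40),"yel":(266,234,34,40),"pink":(282,260,34,40)}}
hr={"red":lambda h:(h<8)|(h>176),"yel":lambda h:(h>18)&(h<32),"pink":lambda h:(h>160)&(h<177)}
for c in hr:
    rays=[]
    for n,cam in(("top",T),("side",S)):
        x,y,w,h=boxes[n][c];H=P[n][y:y+h,x:x+w]
        m=(hr[c](H[...,0])&(H[...,1]>90)&(H[...,2]>60)).astype(np.uint8)
        nn,l,st,ce=cv2.connectedComponentsWithStats(m);i=1+st[1:,4].argmax()
        mm=(l==i)
        v,u=np.nonzero(mm);u=u+x;v=v+y
        # silhouette of full lid ~ centre z=62.5
        e=(u.min()+u.max())/2,(v.min()+v.max())/2
        print(c,n,st[i],"centre px",e,"on z=62.5:",cam.plane(*e,62.5).round(1))
        q=cam.plane(u,v,69.);
        print("   top-plane bb",q.min(0).round(0),q.max(0).round(0))
        r=cam.ray(*e);rays.append((cam.e,r/np.linalg.norm(r)))
    (a,r),(b,s)=rays;A=np.c_[r,-s];t=np.linalg.lstsq(A,b-a,rcond=None)[0]
    print("  tri",((a+r*t[0]+b+s*t[1])/2).round(1),"gap",np.linalg.norm(a+r*t[0]-b-s*t[1]).round(1))
E
```

```text
top table plane [ 0.00205912  0.00094287 -0.49947137] z at 435,0: 0.39624768521198006
side table plane [ 2.45712303e-03  6.60589974e-05 -2.13958796e+00] z at 435,0: -1.0707394408792084
red top [  5   4  24  24 465] centre px (np.float64(256.5), np.float64(265.5)) on z=62.5: [434.5 166.7  62.5]
   top-plane bb [403. 135.  69.] [466. 197.  69.]
red side [  5   4  22  16 279] centre px (np.float64(281.5), np.float64(214.5)) on z=62.5: [433.9 165.8  62.5]
   top-plane bb [403. 118.  69.] [466. 197.  69.]
  tri [434.2 166.8  61.8] gap 0.6
yel top [  5   4  24  25 466] centre px (np.float64(311.5), np.float64(266.0)) on z=62.5: [436.4  17.1  62.5]
   top-plane bb [404. -14.  69.] [469.  48.  69.]
yel side [  5   4  25  19 370] centre px (np.float64(283.0), np.float64(247.0)) on z=62.5: [436.7  10.6  62.5]
   top-plane bb [404. -36.  69.] [470.  43.  69.]
  tri [436.4  17.2  57.2] gap 0.2
pink top [  8   6  24  23 426] centre px (np.float64(354.5), np.float64(252.0)) on z=62.5: [477.  -99.2  62.5]
   top-plane bb [ 447. -130.   69.] [507. -67.  69.]
pink side [  5   4  25  33 615] centre px (np.float64(299.0), np.float64(280.0)) on z=62.5: [ 475.9 -125.3   62.5]
   top-plane bb [ 446. -190.   69.] [508. -71.  69.]
  tri [ 477.  -100.9   39.8] gap 1.4
```

```bash
python3 - <<'E'
import cv2
p=cv2.imread("pics/top0.png");cv2.imwrite("pics/z1.png",cv2.resize(p[185:285,155:415],None,fx=3,fy=3,interpolation=cv2.INTER_CUBIC))
p=cv2.imread("pics/top0.png");cv2.imwrite("pics/z2.png",cv2.resize(p[190:290,340:540],None,fx=4,fy=4,interpolation=cv2.INTER_CUBIC))
p=cv2.imread("pics/side0.png");cv2.imwrite("pics/z3.png",cv2.resize(p[150:400,240:400],None,fx=2.4,fy=2.4,interpolation=cv2.INTER_CUBIC))
E
```

```text
(no output)
```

View pics/z1.png

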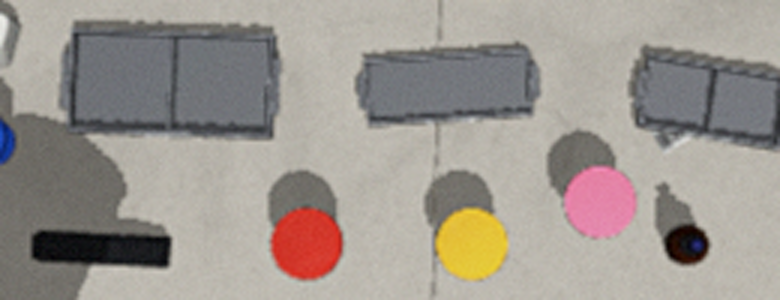

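View pics/z2.png

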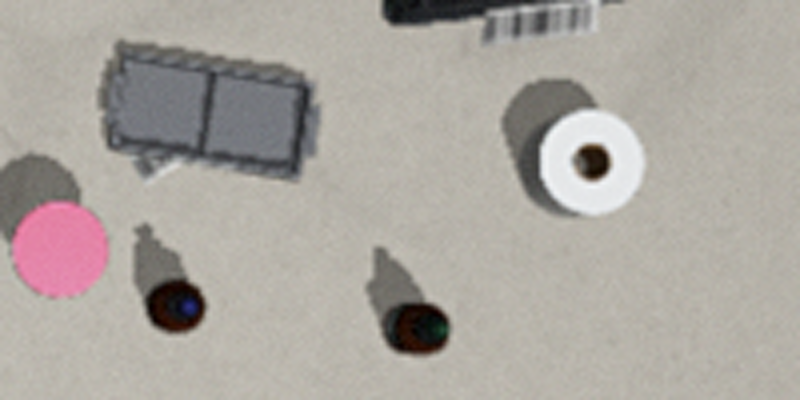

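View pics/z3.png

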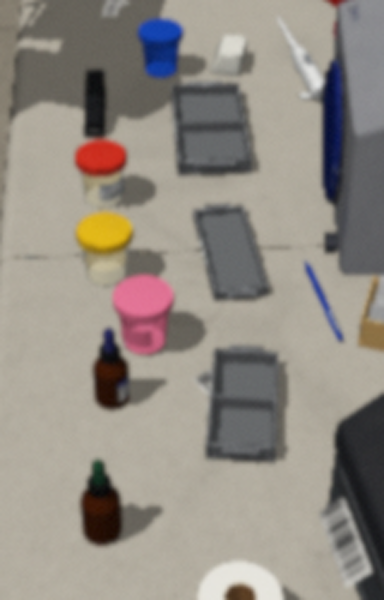

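```bash
python3 - <<'E'
from h import *
T=Cam("top");p=cv2.imread("pics/top0.png");hsv=cv2.cvtColor(p,cv2.COLOR_BGR2HSV)
for nm,(x,y,w,h) in {"cup":(170,185,85,52),"stap":(268,192,72,42),"bot":(360,195,64,46)}.items():
    c=hsv[y:y+h,x:x+w]; print(nm,[tuple(c[h//2,k]) for k in (w//4,w//2,0)])
    m=((c[...,2]<135)&(c[...,1]>10)).astype(np.uint8) 
    n,l,st,ce=cv2.connectedComponentsWithStats(m,connectivity=4)
    i=1+st[1:,4].argmax(); 
    f=np.zeros_like(m); cs,_=cv2.findContours((l==i).astype(np.uint8),cv2.RETR_EXTERNAL,cv2.CHAIN_APPROX_NONE)
    cc=max(cs,key=cv2.contourArea).reshape(-1,2)+[x,y]
    for z in ((4,22) if nm!="stap" else (4,14)):
        q=T.plane(cc[:,0],cc[:,1],z)[:,:2].astype(np.float32)
        print("  z",z,cv2.minAreaRect(q))
    # bright floor: tight mask
    m2=((c[...,2]>85)&(c[...,2]<125)&(c[...,1]>10)).astype(np.uint8)
    m2=cv2.morphologyEx(m2,cv2.MORPH_OPEN,np.ones((3,3)))
    n,l,st,ce=cv2.connectedComponentsWithStats(m2,connectivity=4)
    for i in range(1,n):
        if st[i,4]>80:
            v,u=np.nonzero(l==i);q=T.plane(u+x,v+y,4.)[:,:2];print("   floor",st[i],q.mean(0).round(1),cv2.minAreaRect(q.astype(np.float32)))
# stapler
x,y,w,h=160,256,58,24;c=hsv[y:y+h,x:x+w]
m=(c[...,2]<50).astype(np.uint8);n,l,st,ce=cv2.connectedComponentsWithStats(m);i=1+st[1:,4].argmax();v,u=np.nonzero(l==i)
q=T.plane(u+x,v+y,35.)[:,:2];print("stapler",st[i],q.mean(0),cv2.minAreaRect(q.astype(np.float32)))
for b,(x,y,w,h) in {"bottle_a":(370,253,26,26),"bottle_b":(430,258,28,26)}.items():
    c=hsv[y:y+h,x:x+w]
    dark=c[...,2]<75; n,l,st,ce=cv2.connectedComponentsWithStats(dark.astype(np.uint8));print(b,st[1:])
    brown=(c[...,0]<25)&(c[...,1]>110)&(c[...,2]<75);v,u=np.nonzero(brown);q=T.plane(u+x,v+y,55.);print("  brown bb",q.min(0),q.max(0))
    top=(c[...,0]>55)&(c[...,0]<130)&(c[...,1]>90)&(c[...,2]>30);v,u=np.nonzero(top);print("  topcol",len(u),T.plane(u.mean()+x,v.mean()+y,97.) if len(u) else "")
E
python3 - <<'E'
import cv2
p=cv2.imread("pics/top0.png");cv2.imwrite("pics/z4.png",cv2.resize(p[245:285,365:465],None,fx=8,fy=8,interpolation=cv2.INTER_NEAREST)*3)
E
```

```text
cup [(np.uint8(101), np.uint8(17), np.uint8(118)), (np.uint8(98), np.uint8(22), np.uint8(91)), (np.uint8(25), np.uint8(17), np.uint8(178))]
  z 4 ((578.2213745117188, 312.7209777832031), (125.98713684082031, 221.53915405273438), 1.2542719841003418)
  z 22 ((576.464111328125, 309.0370788574219), (124.46891784667969, 218.86953735351562), 1.2542697191238403)
   floor [ 44   8  33  34 721] [590.6 255.3] ((592.1841430664062, 253.57553100585938), (95.10717010498047, 91.38048553466797), 1.7682791948318481)
   floor [ 10  11  33  30 848] [588.4 350.7] ((587.32275390625, 350.2773132324219), (83.11640930175781, 91.25009155273438), 1.2536591291427612)
   floor [  0  40  19  12 152] [525.7 403. ] ((529.0641479492188, 396.5168762207031), (31.35878562927246, 51.7309455871582), 1.247729778289795)
stap [(np.uint8(111), np.uint8(14), np.uint8(124)), (np.uint8(100), np.uint8(19), np.uint8(122)), (np.uint8(21), np.uint8(19), np.uint8(187))]
  z 4 ((587.2894287109375, 43.1636962890625), (70.94414520263672, 169.02291870117188), 4.968577861785889)
  z 14 ((586.25244140625, 42.921669006347656), (70.4692611
[... 235 characters left out ...]
(155.1142120361328, 80.1360855102539), 82.09491729736328)
  z 22 ((578.4345092773438, -205.4542694091797), (153.24501037597656, 79.17040252685547), 82.09490203857422)
stapler [  6   6  46  12 431] [425.3616579  359.36926463] ((425.1756591796875, 358.5616149902344), (125.11228942871094, 27.07048797607422), 88.52349853515625)
bottle_a [[  7   7  14  13 138]]
  brown bb [ 424.20026207 -197.56096515   55.        ] [ 457.1299418  -161.90035258   55.        ]
  topcol 16 [ 439.92931075 -182.58741253   97.        ]
bottle_b [[  6   8  16  12 166]]
  brown bb [ 414.13678434 -361.74048733   55.        ] [ 444.36290422 -331.60344649   55.        ]
  topcol 9 [ 428.62762023 -350.08693595   97.        ]
```

move_arm --rows '[{"ry":0.12},{"ry":0.12},{"ry":0.12},{"ry":0.12},{"ry":0.12},{"ry":0.12},{"ry":0.12},{"ry":0.12},{"ry":0.12},{"ry":0.12}]'

```text
validation failed for argument at $.ro...
```

```bash
python3 - <<'E'
from h import *
T=Cam("top");S=Cam("side")
for n,(u,v),z in (("cup",(212.7,213),20),("stap",(304.7,213.2),12),("bot",(392.1,219),20)):print(n,T.plane(u,v,z))
# side from z3 (x2.4, origin 240,150) outer visible
for n,pts,z in (("cup",[(175,87),(240,84),(253,168),(180,173)],20),("stap",[(195,208),(237,205),(269,290),(217,298)],12),("bot",[(215,350),(275,350),(277,458),(208,455)],20)):
    q=np.array([S.plane(a/2.4+240,b/2.4+150,z) for a,b in pts]);print("side",n,q[:,:2].round(0).tolist(),q.mean(0).round(1))
E
```

```text
cup [579.53059846 299.30700762  20.        ]
stap [585.45287888  40.09375893  12.        ]
bot [ 573.58386304 -206.79362534   20.        ]
side cup [[541.0, 386.0], [635.0, 389.0], [631.0, 184.0], [536.0, 179.0]] [585.6 284.6  20. ]
side stap [[550.0, 115.0], [603.0, 118.0], [624.0, -43.0], [563.0, -53.0]] [585.4  34.   12. ]
side bot [[553.0, -144.0], [618.0, -149.0], [601.0, -297.0], [534.0, -288.0]] [ 576.5 -219.5   20. ]
```

move_arm --rows '[{"tx":0,"ty":0,"tz":0,"rx":0,"ry":0.12,"rz":0,"grip":100},{"tx":0,"ty":0,"tz":0,"rx":0,"ry":0.12,"rz":0,"grip":100},{"tx":0,"ty":0,"tz":0,"rx":0,"ry":0.12,"rz":0,"grip":100},{"tx":0,"ty":0,"tz":0,"rx":0,"ry":0.12,"rz":0,"grip":100},{"tx":0,"ty":0,"tz":0,"rx":0,"ry":0.12,"rz":0,"grip":100},{"tx":0,"ty":0,"tz":0,"rx":0,"ry":0.12,"rz":0,"grip":100},{"tx":0,"ty":0,"tz":0,"rx":0,"ry":0.12,"rz":0,"grip":100},{"tx":0,"ty":0,"tz":0,"rx":0,"ry":0.12,"rz":0,"grip":100},{"tx":0,"ty":0,"tz":0,"rx":0,"ry":0.12,"rz":0,"grip":100},{"tx":0,"ty":0,"tz":0,"rx":0,"ry":0.12,"rz":0,"grip":100}]'

```text
t: 0.93
eef_pos: [185.1, 596.8, 233.3]
tcp_rot: [-1.571, 0.0, 0.064]
ft_force: [0.5, -0.6, 0.1]
opening: 0.997
```

```bash
python3 - <<'E'
import cv2
p=cv2.imread("pics/top0.png");cv2.imwrite("pics/z5.png",cv2.resize(p[188:238,170:255],None,fx=9,fy=9,interpolation=cv2.INTER_NEAREST))
cv2.imwrite("pics/z6.png",cv2.resize(p[195:240,360:424],None,fx=12,fy=12,interpolation=cv2.INTER_NEAREST))
E
```

```text
(no output)
```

View pics/z5.png

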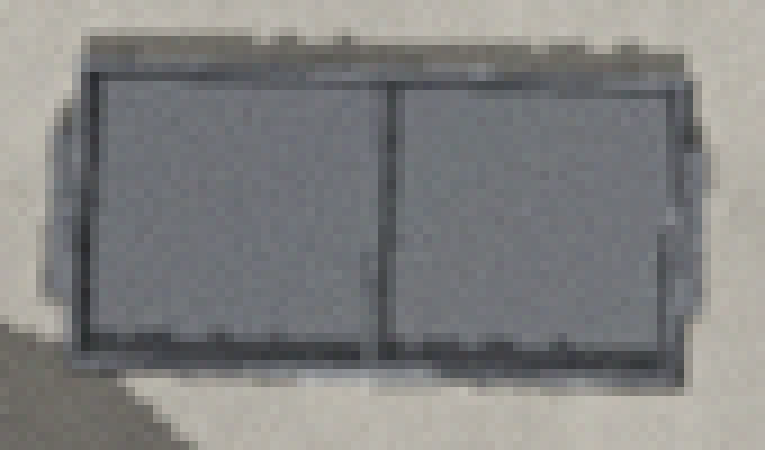

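View pics/z6.png

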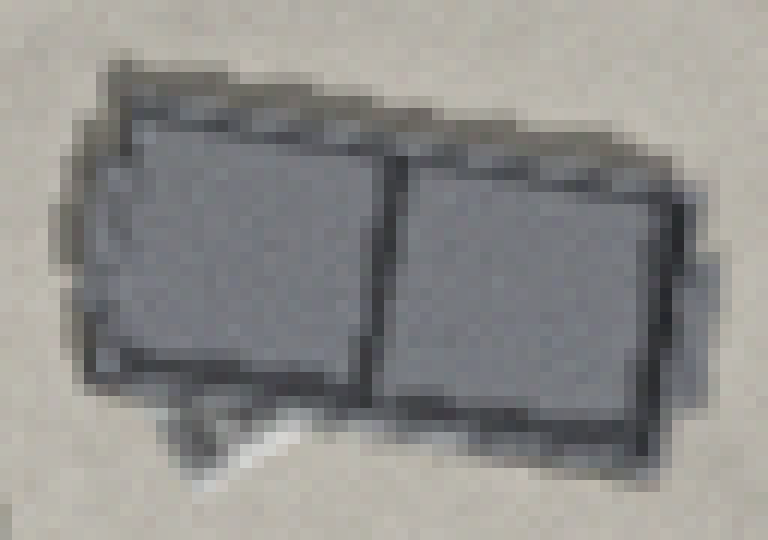

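```bash
python3 - <<'E'
from h import *
T=Cam("top")
for n,u,v in (("cupL",196.1,211.1),("cupR",228.9,212.1),("botL",380,216.3),("botR",402.9,220.4),("stap",304.7,213.2)):print(n,T.plane(u,v,4).round(1))
for n,u,v,z in (("cupdiv",213.,212.,22),("botdiv",392,217.5,22)):print(n,T.plane(u,v,z).round(1))
E
```

```text
cupL [585.5 350.    4. ]
cupR [584.7 256.4   4. ]
botL [ 582.1 -174.5    4. ]
botR [ 571.8 -239.9    4. ]
stap [586.3  40.3   4. ]
cupdiv [582.2 298.2  22. ]
botdiv [ 577.6 -206.2   22. ]
```

move_arm --rows '[{"tx":0,"ty":0,"tz":0,"rx":0,"ry":0.07,"rz":0,"grip":100},{"tx":2.0,"ty":0,"tz":-3.5,"rx":0,"ry":0,"rz":0,"grip":100},{"tx":2.0,"ty":0,"tz":-3.5,"rx":0,"ry":0,"rz":0,"grip":100},{"tx":2.0,"ty":0,"tz":-3.5,"rx":0,"ry":0,"rz":0,"grip":100},{"tx":2.0,"ty":0,"tz":-3.5,"rx":0,"ry":0,"rz":0,"grip":100},{"tx":2.0,"ty":0,"tz":-3.5,"rx":0,"ry":0,"rz":0,"grip":100},{"tx":2.0,"ty":0,"tz":-3.5,"rx":0,"ry":0,"rz":0,"grip":100},{"tx":2.0,"ty":0,"tz":-3.5,"rx":0,"ry":0,"rz":0,"grip":100},{"tx":2.0,"ty":0,"tz":-3.5,"rx":0,"ry":0,"rz":0,"grip":100},{"tx":2.0,"ty":0,"tz":-3.5,"rx":0,"ry":0,"rz":0,"grip":100}]'

```text
t: 1.77
eef_pos: [365.6, 280.1, 233.6]
tcp_rot: [-1.571, 0.0, 0.0]
ft_force: [1.1, -0.3, 0.2]
opening: 0.999
```

move_arm --rows '[{"tx":1.9,"ty":0,"tz":-3.2,"rx":0,"ry":0,"rz":0,"grip":100},{"tx":1.9,"ty":0,"tz":-3.2,"rx":0,"ry":0,"rz":0,"grip":100},{"tx":1.9,"ty":0,"tz":-3.2,"rx":0,"ry":0,"rz":0,"grip":100},{"tx":1.2,"ty":2,"tz":-2.0,"rx":0,"ry":0,"rz":0,"grip":100},{"tx":0,"ty":2,"tz":0,"rx":0,"ry":0,"rz":0,"grip":100},{"tx":0,"ty":2,"tz":0,"rx":0,"ry":0,"rz":0,"grip":100},{"tx":0,"ty":0,"tz":0,"rx":0,"ry":0,"rz":0,"grip":100}]'

```text
t: 2.35
eef_pos: [433.0, 165.1, 170.8]
tcp_rot: [-1.572, 0.005, -0.001]
ft_force: [-1.1, 0.7, 0.3]
opening: 1.001
```

```bash
cat > snap.py <<'E'
import sys
from h import *
tag=sys.argv[1]
for a in sys.argv[2:]:
    n,x,y,w,h=a.split(",");x,y,w,h=map(int,(x,y,w,h))
    p,d=env.read_camera(n);cv2.imwrite(f"pics/{n}_{tag}_full.png",p)
    k=min(800/w,600/h);cv2.imwrite(f"pics/{n}_{tag}.png",cv2.resize(p[y:y+h,x:x+w],(int(w*k),int(h*k)),interpolation=cv2.INTER_CUBIC))
s=env.state();print(s['t'],s['eef_pos'].round(1),s['tcp_rot'].round(4),s['opening'])
E
python3 snap.py a1 top,200,200,160,120 side,220,120,160,120
```

```text
2.45 [434.  166.  173.6] [-1.571e+00  1.400e-03  0.000e+00] 1.0019274607989719
```

View pics/top_a1.png

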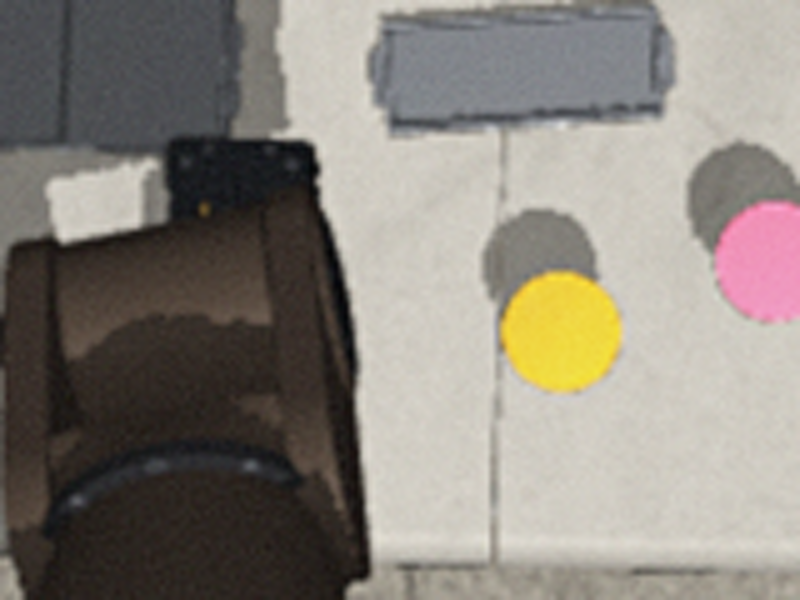

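View pics/side_a1.png

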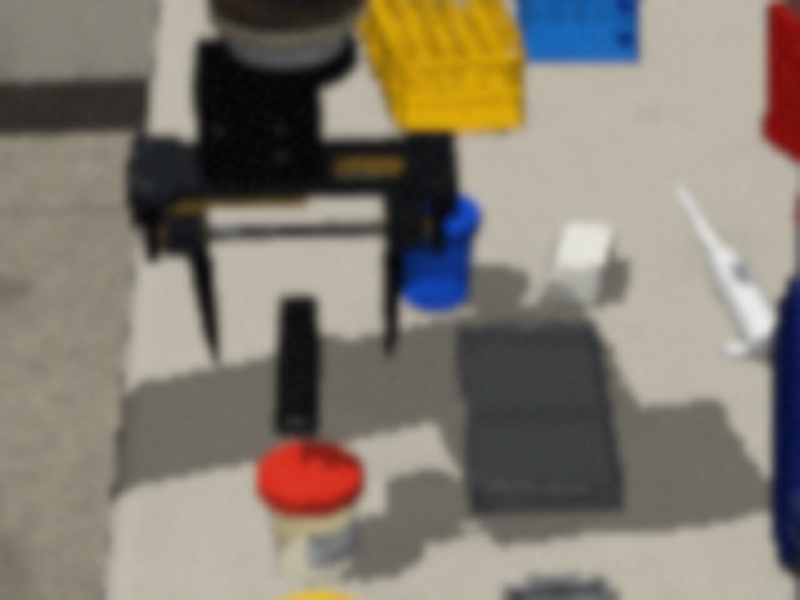

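```bash
python3 - <<'E'
from h import *
S=Cam("side")
for P in ([434,166,154.6],[434-47,166-10,154.6],[434+47,166-10,154.6]):
    q=S.proj(P);print(P,q,(q-[220,120])*5)
E
```

```text
[434, 166, 154.6] [280.13212584 188.36533796] [300.66062921 341.82668981]
[387, 156, 154.6] [263.71667374 190.77831771] [218.58336872 353.89158853]
[481, 156, 154.6] [296.53205424 189.69454315] [382.66027122 348.47271573]
```

move_arm --rows '[{"tx":0,"ty":2.2,"tz":0.05,"rx":0,"ry":0,"rz":0,"grip":100},{"tx":0,"ty":2.2,"tz":0,"rx":0,"ry":0,"rz":0,"grip":100},{"tx":0,"ty":2.2,"tz":0,"rx":0,"ry":0,"rz":0,"grip":100},{"tx":0,"ty":2.2,"tz":0,"rx":0,"ry":0,"rz":0,"grip":100},{"tx":0,"ty":1.4,"tz":0,"rx":0,"ry":0,"rz":0,"grip":100},{"tx":0,"ty":0.95,"tz":0,"rx":0,"ry":0,"rz":0,"grip":100},{"tx":0,"ty":0,"tz":0,"rx":0,"ry":0,"rz":0,"grip":100}]'

```text
t: 3.03
eef_pos: [434.1, 166.8, 61.6]
tcp_rot: [-1.571, 0.001, 0.001]
ft_force: [-0.9, 0.2, -0.1]
opening: 1.0
```

move_arm --rows '[{"tx":0,"ty":0,"tz":0,"rx":0,"ry":0,"rz":0,"grip":20},{"tx":0,"ty":0,"tz":0,"rx":0,"ry":0,"rz":0,"grip":20},{"tx":0,"ty":0,"tz":0,"rx":0,"ry":0,"rz":0,"grip":20},{"tx":0,"ty":0,"tz":0,"rx":0,"ry":0,"rz":0,"grip":20},{"tx":0,"ty":0,"tz":0,"rx":0,"ry":0,"rz":0,"grip":20},{"tx":0,"ty":0,"tz":0,"rx":0,"ry":0,"rz":0,"grip":20}]'

```text
t: 3.53
eef_pos: [434.4, 166.5, 62.6]
tcp_rot: [-1.57, -0.001, -0.0]
ft_force: [-0.9, 1.0, 6.4]
opening: 0.687
```

move_arm --rows '[{"tx":0,"ty":-1.5,"tz":0,"rx":0,"ry":0,"rz":0,"grip":20},{"tx":0,"ty":-2.5,"tz":0,"rx":0,"ry":0,"rz":0,"grip":20},{"tx":0,"ty":-2.5,"tz":0,"rx":0,"ry":0,"rz":0,"grip":20},{"tx":1.0,"ty":-2.0,"tz":1.0,"rx":0,"ry":0,"rz":0,"grip":20},{"tx":2.5,"ty":0,"tz":3.0,"rx":0,"ry":0,"rz":0,"grip":20},{"tx":2.5,"ty":0,"tz":3.0,"rx":0,"ry":0,"rz":0,"grip":20},{"tx":2.5,"ty":0,"tz":3.0,"rx":0,"ry":0,"rz":0,"grip":20},{"tx":2.5,"ty":0,"tz":3.0,"rx":0,"ry":0,"rz":0,"grip":20},{"tx":2.5,"ty":0,"tz":3.0,"rx":0,"ry":0,"rz":0,"grip":20},{"tx":1.5,"ty":0,"tz":2.1,"rx":0,"ry":0,"rz":0,"grip":20}]'

```text
t: 4.37
eef_pos: [585.8, 349.8, 147.0]
tcp_rot: [-1.57, -0.001, 0.0]
ft_force: [1.6, 0.2, -1.3]
opening: 0.686
```

move_arm --rows '[{"tx":0,"ty":0,"tz":0,"rx":0,"ry":0.035,"rz":0,"grip":20},{"tx":0,"ty":2.0,"tz":0,"rx":0,"ry":0,"rz":0,"grip":20},{"tx":0,"ty":2.0,"tz":0,"rx":0,"ry":0,"rz":0,"grip":20},{"tx":0,"ty":0,"tz":0,"rx":0,"ry":0,"rz":0,"grip":20}]'

```text
t: 4.7
eef_pos: [582.5, 346.8, 103.3]
tcp_rot: [-1.573, 0.005, -0.035]
ft_force: [-0.3, 0.2, -1.3]
opening: 0.688
```

```bash
python3 snap.py a2 top,150,160,120,90 side,260,120,160,120
```

```text
4.8 [583.9 347.3 106.9] [-1.5714e+00  1.3000e-03 -3.5000e-02] 0.6866219664857601
```

View pics/top_a2.png

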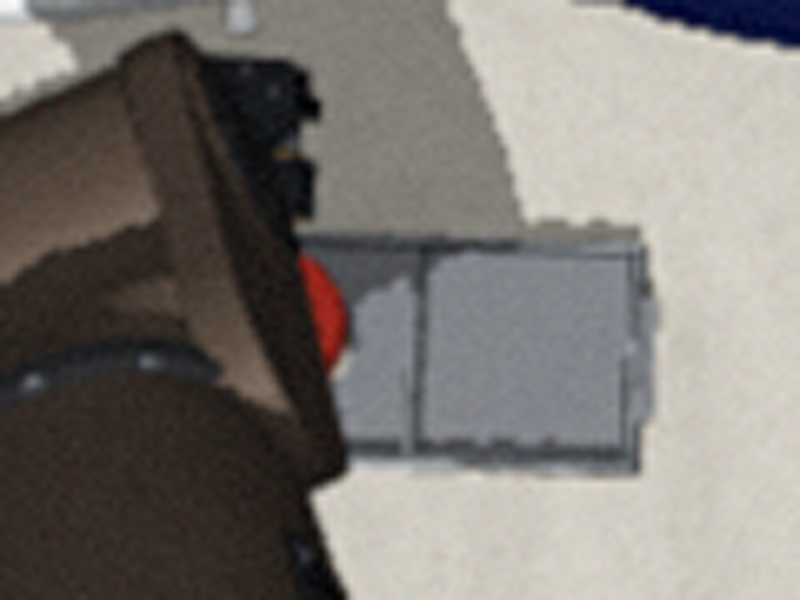

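View pics/side_a2.png

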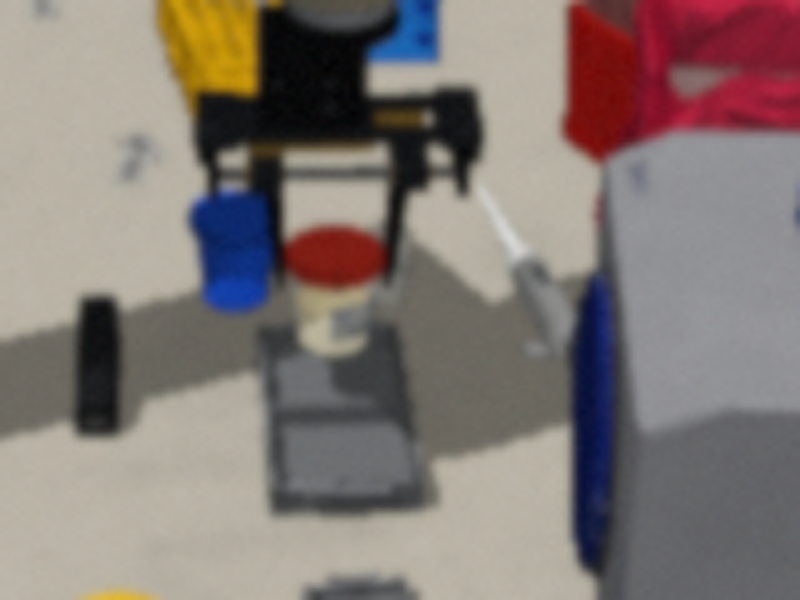

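```bash
python3 - <<'E'
from h import *
T=Cam("top");print(T.plane(202.2,207.3,112),T.plane(212.7,212,22)); S=Cam("side");
f=lambda a,b,z:S.plane(260+a/5,120+b/5,z).round(0)
print("side lid L,R,far",f(287,255,108),f(384,255,108),f(335,228,114),"tray",f(262,335,22),f(402,330,22),f(270,508,10),f(345,412,22))
E
```

```text
[584.91229792 309.41685399 112.        ] [582.16006675 299.0110971   22.        ]
side lid L,R,far [553. 337. 108.] [616. 333. 108.] [586. 360. 114.] tray [539. 379.  22.] [635. 379.  22.] [533. 195.  10.] [588. 282.  22.]
```

move_arm --rows '[{"tx":0.1,"ty":1.5,"tz":0.35,"rx":0,"ry":0,"rz":0,"grip":20},{"tx":0,"ty":1.5,"tz":0,"rx":0,"ry":0,"rz":0,"grip":20},{"tx":0,"ty":0.7,"tz":0,"rx":0,"ry":0,"rz":0,"grip":20},{"tx":0,"ty":0.35,"tz":0,"rx":0,"ry":0,"rz":0,"grip":20},{"tx":0,"ty":0,"tz":0,"rx":0,"ry":0,"rz":0,"grip":20},{"tx":0,"ty":0,"tz":0,"rx":0,"ry":0,"rz":0,"grip":20}]'

```text
t: 5.3
eef_pos: [585.6, 351.1, 67.2]
tcp_rot: [-1.57, -0.001, -0.035]
ft_force: [0.6, 0.3, -0.7]
opening: 0.686
```

Force is unremarkable; release and rise.

move_arm --rows '[{"tx":0,"ty":0,"tz":0,"rx":0,"ry":0,"rz":0,"grip":90},{"tx":0,"ty":0,"tz":0,"rx":0,"ry":0,"rz":0,"grip":90},{"tx":0,"ty":0,"tz":0,"rx":0,"ry":0,"rz":0,"grip":90},{"tx":0,"ty":-1.0,"tz":0,"rx":0,"ry":0,"rz":0,"grip":90},{"tx":0,"ty":-2.5,"tz":0,"rx":0,"ry":0,"rz":0,"grip":100},{"tx":0,"ty":-2.5,"tz":0,"rx":0,"ry":0,"rz":0,"grip":100},{"tx":0,"ty":-2.5,"tz":0,"rx":0,"ry":-0.035,"rz":0,"grip":100}]'

```text
t: 5.88
eef_pos: [585.2, 350.9, 153.3]
tcp_rot: [-1.571, 0.0, -0.0]
ft_force: [0.8, -0.7, 0.3]
opening: 0.992
```

move_arm --rows '[{"tx":-1.5,"ty":0,"tz":-3.3,"rx":0,"ry":0,"rz":0,"grip":100},{"tx":-1.5,"ty":0,"tz":-3.3,"rx":0,"ry":0,"rz":0,"grip":100},{"tx":-1.5,"ty":0,"tz":-3.3,"rx":0,"ry":0,"rz":0,"grip":100},{"tx":-1.5,"ty":0,"tz":-3.3,"rx":0,"ry":0,"rz":0,"grip":100},{"tx":-1.5,"ty":0,"tz":-3.3,"rx":0,"ry":0,"rz":0,"grip":100},{"tx":-1.5,"ty":0,"tz":-3.3,"rx":0,"ry":0,"rz":0,"grip":100},{"tx":-1.5,"ty":0,"tz":-3.3,"rx":0,"ry":0,"rz":0,"grip":100},{"tx":-1.5,"ty":0,"tz":-3.3,"rx":0,"ry":0,"rz":0,"grip":100},{"tx":-1.5,"ty":0,"tz":-3.3,"rx":0,"ry":0,"rz":0,"grip":100},{"tx":-1.4,"ty":0,"tz":-3.6,"rx":0,"ry":0,"rz":0,"grip":100}]'

```text
t: 6.72
eef_pos: [435.4, 16.9, 152.5]
tcp_rot: [-1.571, -0.001, 0.001]
ft_force: [0.6, -0.9, 0.1]
opening: 1.004
```

move_arm --rows '[{"tx":0,"ty":0,"tz":0,"rx":0,"ry":0,"rz":0,"grip":100},{"tx":0,"ty":0,"tz":0,"rx":0,"ry":0,"rz":0,"grip":100}]'

```text
t: 6.88
eef_pos: [436.2, 16.5, 152.5]
tcp_rot: [-1.571, -0.001, -0.004]
ft_force: [0.2, -0.2, -0.2]
opening: 0.999
```

```bash
python3 snap.py b1 top,150,160,240,180 side,240,120,200,150
```

```text
6.9833 [436.8  18.1 152.2] [-1.5707e+00 -1.4000e-03 -5.0000e-04] 0.9993500904834658
```

View pics/top_b1.png

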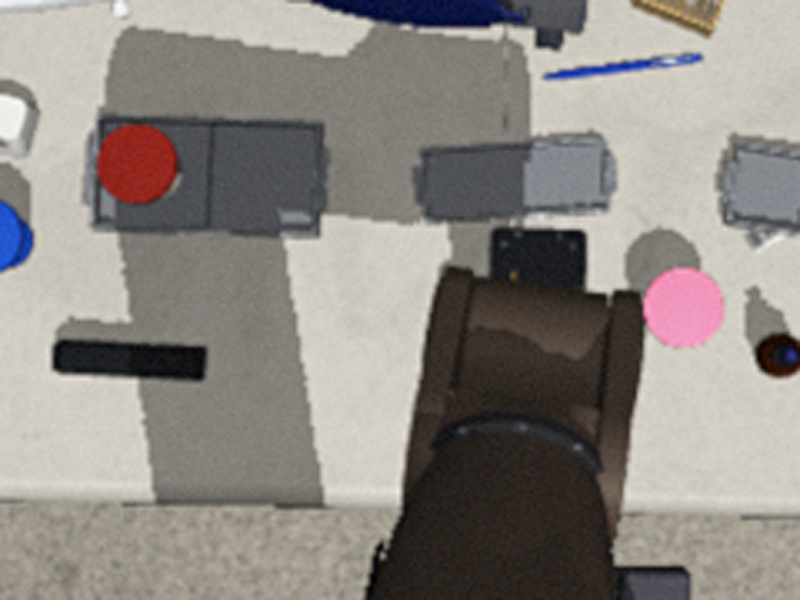

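View pics/side_b1.png

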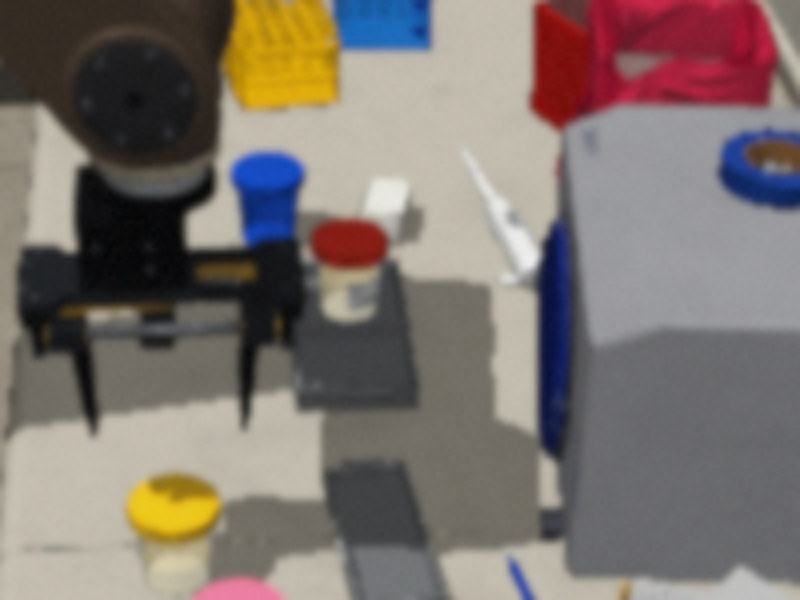

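move_arm --rows '[{"tx":0,"ty":2.2,"tz":0,"rx":0,"ry":0,"rz":0,"grip":100},{"tx":0,"ty":2.2,"tz":0,"rx":0,"ry":0,"rz":0,"grip":100},{"tx":0,"ty":2.2,"tz":0,"rx":0,"ry":0,"rz":0,"grip":100},{"tx":0,"ty":1.5,"tz":0,"rx":0,"ry":0,"rz":0,"grip":100},{"tx":0,"ty":0.9,"tz":0,"rx":0,"ry":0,"rz":0,"grip":100},{"tx":0,"ty":0,"tz":0,"rx":0,"ry":0,"rz":0,"grip":100}]'

```text
t: 7.48
eef_pos: [436.1, 18.9, 60.3]
tcp_rot: [-1.57, 0.002, 0.002]
ft_force: [-0.2, 0.1, 0.7]
opening: 0.998
```

move_arm --rows '[{"tx":0,"ty":0,"tz":0,"rx":0,"ry":0,"rz":0,"grip":20},{"tx":0,"ty":0,"tz":0,"rx":0,"ry":0,"rz":0,"grip":20},{"tx":0,"ty":0,"tz":0,"rx":0,"ry":0,"rz":0,"grip":20},{"tx":0,"ty":0,"tz":0,"rx":0,"ry":0,"rz":0,"grip":20},{"tx":0,"ty":0,"tz":0,"rx":0,"ry":0,"rz":0,"grip":20},{"tx":0,"ty":0,"tz":0,"rx":0,"ry":0,"rz":0,"grip":20}]'

```text
t: 7.98
eef_pos: [436.6, 17.9, 62.1]
tcp_rot: [-1.571, -0.001, -0.0]
ft_force: [0.6, 1.1, 6.6]
opening: 0.683
```

move_arm --rows '[{"tx":0,"ty":-1.5,"tz":0,"rx":0,"ry":0,"rz":0,"grip":20},{"tx":0,"ty":-2.5,"tz":0,"rx":0,"ry":0,"rz":0,"grip":20},{"tx":0,"ty":-2.5,"tz":0,"rx":0,"ry":0,"rz":0,"grip":20},{"tx":0.5,"ty":-2.5,"tz":1.0,"rx":0,"ry":0,"rz":0,"grip":20},{"tx":2.0,"ty":0,"tz":3.3,"rx":0,"ry":0,"rz":0,"grip":20},{"tx":2.0,"ty":0,"tz":3.3,"rx":0,"ry":0,"rz":0,"grip":20},{"tx":2.0,"ty":0,"tz":3.3,"rx":0,"ry":0,"rz":0,"grip":20},{"tx":2.0,"ty":0,"tz":3.3,"rx":0,"ry":0,"rz":0,"grip":20},{"tx":2.0,"ty":0,"tz":3.3,"rx":0,"ry":0,"rz":0,"grip":20},{"tx":2.0,"ty":0,"tz":3.3,"rx":0,"ry":0,"rz":0,"grip":20}]'

```text
t: 8.82
eef_pos: [561.8, 227.7, 151.7]
tcp_rot: [-1.571, 0.0, 0.0]
ft_force: [0.5, -0.2, -0.2]
opening: 0.689
```

move_arm --rows '[{"tx":2.0,"ty":0,"tz":2.8,"rx":0,"ry":0,"rz":0,"grip":20},{"tx":0,"ty":0,"tz":0.3,"rx":0,"ry":0.035,"rz":0,"grip":20},{"tx":0,"ty":2.0,"tz":0,"rx":0,"ry":0,"rz":0,"grip":20},{"tx":0,"ty":2.0,"tz":0,"rx":0,"ry":0,"rz":0,"grip":20},{"tx":0,"ty":0,"tz":0,"rx":0,"ry":0,"rz":0,"grip":20},{"tx":0,"ty":0,"tz":0,"rx":0,"ry":0,"rz":0,"grip":20}]'

```text
t: 9.32
eef_pos: [580.9, 256.7, 111.1]
tcp_rot: [-1.571, 0.002, -0.035]
ft_force: [-1.1, 0.2, 0.0]
opening: 0.688
```

```bash
python3 snap.py b2 top,150,160,120,90 side,260,120,160,120
```

```text
9.4167 [581.7 256.9 112.7] [-1.5703e+00 -1.0000e-03 -3.5300e-02] 0.6870422288142126
```

View pics/side_b2.png

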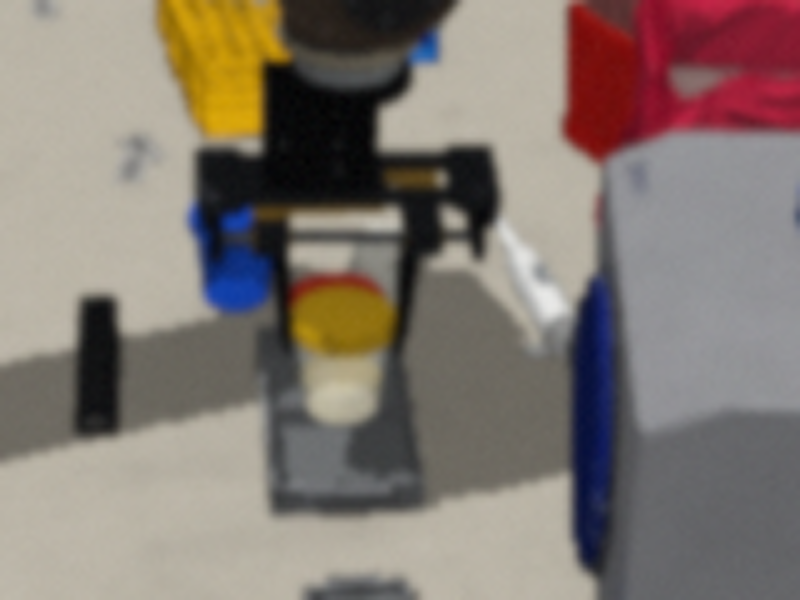

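View pics/top_b2.png

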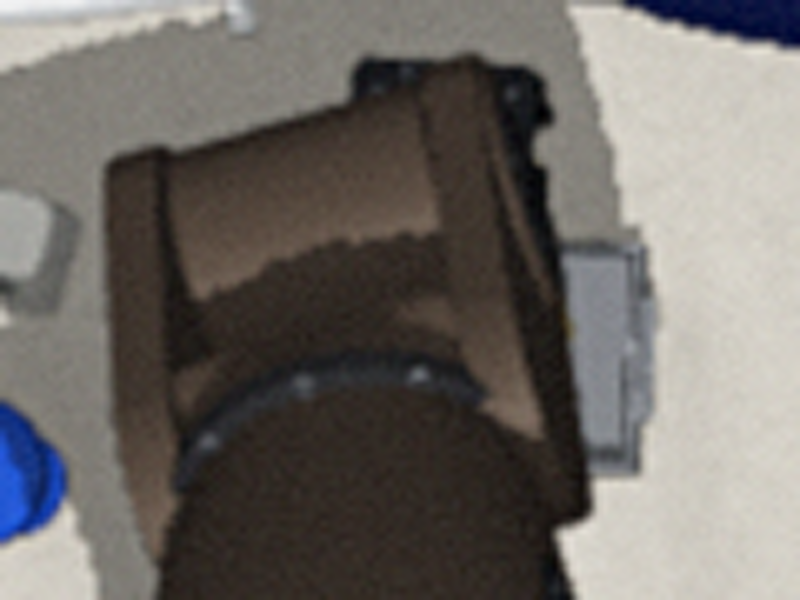

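move_arm --rows '[{"tx":0,"ty":1.5,"tz":-0.1,"rx":0,"ry":0,"rz":0,"grip":20},{"tx":0,"ty":1.5,"tz":0,"rx":0,"ry":0,"rz":0,"grip":20},{"tx":0,"ty":1.0,"tz":0,"rx":0,"ry":0,"rz":0,"grip":20},{"tx":0,"ty":0.5,"tz":0,"rx":0,"ry":0,"rz":0,"grip":20},{"tx":0,"ty":0,"tz":0,"rx":0,"ry":0,"rz":0,"grip":20},{"tx":0,"ty":0,"tz":0,"rx":0,"ry":0,"rz":0,"grip":20}]'

```text
t: 9.92
eef_pos: [581.6, 256.0, 67.3]
tcp_rot: [-1.57, -0.001, -0.035]
ft_force: [0.4, 0.9, -0.5]
opening: 0.688
```

move_arm --rows '[{"tx":0,"ty":0,"tz":0,"rx":0,"ry":0,"rz":0,"grip":90},{"tx":0,"ty":0,"tz":0,"rx":0,"ry":0,"rz":0,"grip":90},{"tx":0,"ty":0,"tz":0,"rx":0,"ry":0,"rz":0,"grip":90},{"tx":0,"ty":-1.0,"tz":0,"rx":0,"ry":0,"rz":0,"grip":90},{"tx":0,"ty":-2.5,"tz":0,"rx":0,"ry":0,"rz":0,"grip":100},{"tx":0,"ty":-2.5,"tz":0,"rx":0,"ry":0,"rz":0,"grip":100},{"tx":0,"ty":-2.5,"tz":0,"rx":0,"ry":-0.035,"rz":0,"grip":100},{"tx":0,"ty":-2.5,"tz":0,"rx":0,"ry":0,"rz":0,"grip":100}]'

```text
t: 10.58
eef_pos: [581.1, 255.9, 178.8]
tcp_rot: [-1.571, -0.001, 0.002]
ft_force: [0.5, -0.2, -0.1]
opening: 0.999
```

move_arm --rows '[{"tx":-1.2,"ty":0,"tz":-3.7,"rx":0,"ry":0,"rz":0,"grip":100},{"tx":-1.2,"ty":0,"tz":-3.7,"rx":0,"ry":0,"rz":0,"grip":100},{"tx":-1.2,"ty":0,"tz":-3.7,"rx":0,"ry":0,"rz":0,"grip":100},{"tx":-1.2,"ty":0,"tz":-3.7,"rx":0,"ry":0,"rz":0,"grip":100},{"tx":-1.2,"ty":0,"tz":-3.7,"rx":0,"ry":0,"rz":0,"grip":100},{"tx":-1.2,"ty":0,"tz":-3.7,"rx":0,"ry":0,"rz":0,"grip":100},{"tx":-1.2,"ty":0,"tz":-3.7,"rx":0,"ry":0,"rz":0,"grip":100},{"tx":-1.2,"ty":0,"tz":-3.7,"rx":0,"ry":0,"rz":0,"grip":100},{"tx":-1.2,"ty":0,"tz":-3.7,"rx":0,"ry":0,"rz":0,"grip":100},{"tx":-1.2,"ty":0,"tz":-3.7,"rx":0,"ry":0,"rz":0,"grip":60}]'

```text
t: 11.42
eef_pos: [460.5, -115.6, 177.6]
tcp_rot: [-1.571, -0.001, 0.0]
ft_force: [0.7, -0.2, -0.1]
opening: 0.969
```

move_arm --rows '[{"tx":-1.1,"ty":0,"tz":-3.4,"rx":0,"ry":0,"rz":0,"grip":60},{"tx":-1.0,"ty":0,"tz":-3.3,"rx":0,"ry":0,"rz":0,"grip":60},{"tx":0,"ty":0,"tz":0,"rx":0,"ry":0,"rz":0,"grip":60},{"tx":0,"ty":0,"tz":0,"rx":0,"ry":0,"rz":0,"grip":60}]'

```text
t: 11.75
eef_pos: [439.9, -182.5, 177.4]
tcp_rot: [-1.571, -0.001, -0.003]
ft_force: [0.2, 0.3, 0.1]
opening: 0.705
```

```bash
python3 snap.py c1 top,150,160,360,150 side,240,160,200,220
```

```text
11.85 [ 440.3 -180.7  177.1] [-1.5708e+00 -5.0000e-04 -3.0000e-04] 0.6323204034738061
```

View pics/top_c1.png

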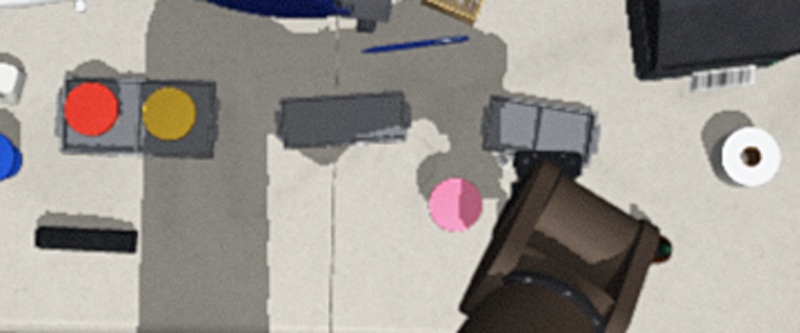

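View pics/side_c1.png

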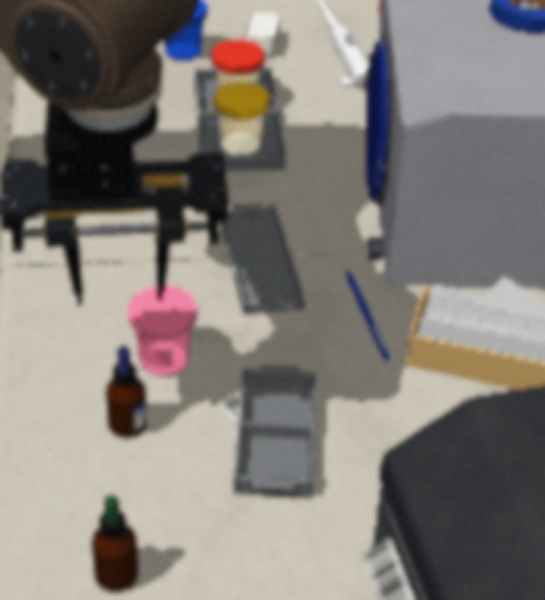

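move_arm --rows '[{"tx":0,"ty":2.2,"tz":0,"rx":0,"ry":0,"rz":0,"grip":60},{"tx":0,"ty":2.2,"tz":0,"rx":0,"ry":0,"rz":0,"grip":60},{"tx":0,"ty":2.2,"tz":0,"rx":0,"ry":0,"rz":0,"grip":60},{"tx":0,"ty":1.7,"tz":0,"rx":0,"ry":0,"rz":0,"grip":60},{"tx":0,"ty":1.1,"tz":0,"rx":0,"ry":0,"rz":0,"grip":60},{"tx":0,"ty":0,"tz":0,"rx":0,"ry":0,"rz":0,"grip":60}]'

```text
t: 12.35
eef_pos: [440.0, -179.3, 81.0]
tcp_rot: [-1.569, 0.003, 0.002]
ft_force: [0.2, -0.4, -0.0]
opening: 0.598
```

move_arm --rows '[{"tx":0,"ty":0,"tz":0,"rx":0,"ry":0,"rz":0,"grip":0},{"tx":0,"ty":0,"tz":0,"rx":0,"ry":0,"rz":0,"grip":0},{"tx":0,"ty":0,"tz":0,"rx":0,"ry":0,"rz":0,"grip":0},{"tx":0,"ty":0,"tz":0,"rx":0,"ry":0,"rz":0,"grip":0},{"tx":0,"ty":0,"tz":0,"rx":0,"ry":0,"rz":0,"grip":0},{"tx":0,"ty":0,"tz":0,"rx":0,"ry":0,"rz":0,"grip":0},{"tx":0,"ty":0,"tz":0,"rx":0,"ry":0,"rz":0,"grip":0}]'

```text
t: 12.93
eef_pos: [440.3, -181.2, 82.9]
tcp_rot: [-1.571, -0.001, -0.0]
ft_force: [-0.0, -0.7, 3.5]
opening: 0.216
```

move_arm --rows '[{"tx":0,"ty":-1.5,"tz":0,"rx":0,"ry":0,"rz":0,"grip":0},{"tx":0,"ty":-2.5,"tz":0,"rx":0,"ry":0,"rz":0,"grip":0},{"tx":0,"ty":-2.5,"tz":0,"rx":0,"ry":0,"rz":0,"grip":0},{"tx":1.5,"ty":-1.5,"tz":0,"rx":0,"ry":0,"rz":0,"grip":0},{"tx":2.5,"ty":0,"tz":0.1,"rx":0,"ry":0,"rz":0,"grip":0},{"tx":2.5,"ty":0,"tz":0.1,"rx":0,"ry":0,"rz":0,"grip":0},{"tx":2.5,"ty":0,"tz":0.1,"rx":0,"ry":0,"rz":0,"grip":0},{"tx":2.5,"ty":0,"tz":0.2,"rx":0,"ry":0,"rz":0,"grip":0},{"tx":2.0,"ty":0,"tz":0.2,"rx":0,"ry":0.07,"rz":0,"grip":0},{"tx":0.7,"ty":0,"tz":0,"rx":0,"ry":0.07,"rz":0,"grip":0}]'

```text
t: 13.77
eef_pos: [584.4, -174.2, 162.3]
tcp_rot: [-1.571, -0.001, -0.142]
ft_force: [0.1, 1.0, -1.1]
opening: 0.214
```

move_arm --rows '[{"tx":0,"ty":2.0,"tz":0,"rx":0,"ry":0,"rz":0,"grip":0},{"tx":0,"ty":2.0,"tz":0,"rx":0,"ry":0,"rz":0,"grip":0},{"tx":0,"ty":0,"tz":0,"rx":0,"ry":0,"rz":0,"grip":0},{"tx":0,"ty":0,"tz":0,"rx":0,"ry":0,"rz":0,"grip":0}]'

```text
t: 14.1
eef_pos: [581.8, -174.5, 122.1]
tcp_rot: [-1.57, 0.002, -0.14]
ft_force: [-0.5, 0.6, -0.1]
opening: 0.213
```

```bash
python3 snap.py c2 top,340,170,120,90 side,260,220,160,120
```

```text
14.2 [ 582.5 -174.8  123.6] [-1.5709e+00 -9.0000e-04 -1.4010e-01] 0.2122466666047788
```

View pics/top_c2.png

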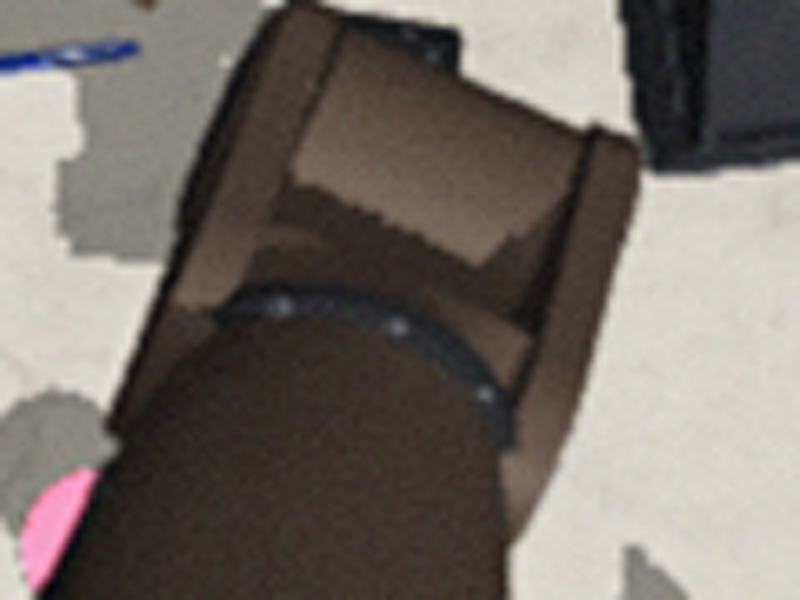

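View pics/side_c2.png

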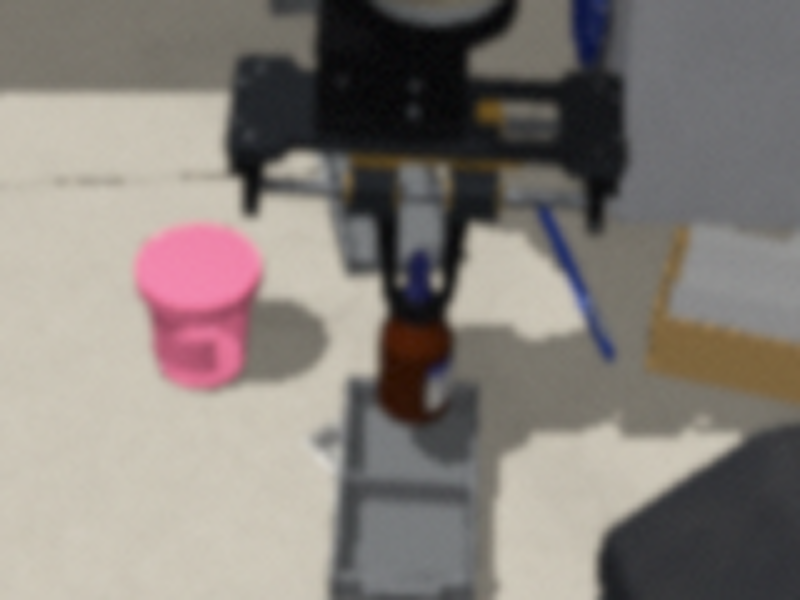

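```bash
python3 - <<'E'
from h import *
S=Cam("side")
g=lambda P:((S.proj(P)-[260,220])*5).round(0)
print("bottle near bottom now, seen(415,420):",g([582.5,-193,41.]))
print("landing centre/left/right/near/far:",[g(P) for P in ([582.5,-174.5,4],[564,-174.5,4],[601,-174.5,4],[582.5,-193,4],[582.5,-156,4])])
print("tray pred div, far",g([577.6,-206,22]),g([587,-138,22]))
E
```

```text
bottle near bottom now, seen(415,420): [416. 416.]
landing centre/left/right/near/far: [array([409., 440.]), array([373., 442.]), array([445., 439.]), array([413., 467.]), array([406., 414.])]
tray pred div, far [408. 462.] [412. 365.]
```

```bash
python3 - <<'E'
from h import *
S=Cam("side")
p=cv2.imread("pics/side0.png")[285:350,315:370]
k=9;im=cv2.resize(p,None,fx=k,fy=k,interpolation=cv2.INTER_CUBIC)
def tray(c,yaw,L,W,h,bays,dy):
    out=[]
    R=np.array([[np.cos(yaw),-np.sin(yaw)],[np.sin(yaw),np.cos(yaw)]])
    for (a,b) in [(W/2,L/2),(W/2,-L/2),(-W/2,-L/2),(-W/2,L/2)]:
        q=R@[a,b]+c; out.append([q[0],q[1]+dy,h])
    return np.array(out)
im2=im.copy()
for h,col in((22,(0,0,255)),(0,(0,255,0))):
    q=(S.proj(tray(np.array([577.6,-206.3]),-.14,136,70,h,None,0))-[315,285]+.5)*k
    cv2.polylines(im2,[q.astype(int)],True,col,1)
cv2.imwrite("pics/z7.png",np.hstack([im[:, :],im2])[:600,:]);print(im.shape)
E
```

```text
(585, 495, 3)
```

```bash
python3 -c "
import cv2;p=cv2.imread('pics/z7.png');print(p.shape);cv2.imwrite('pics/z8.png',cv2.resize(p,(800,int(p.shape[0]*800/p.shape[1]))))"
```

```text
(585, 990, 3)
```

View pics/z8.png

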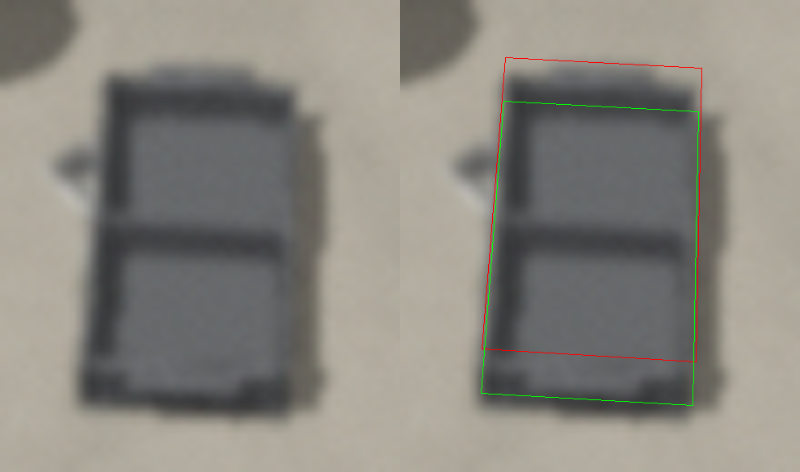

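move_arm --rows '[{"tx":0,"ty":1.5,"tz":-0.3,"rx":0,"ry":0,"rz":0,"grip":0},{"tx":0,"ty":1.2,"tz":0,"rx":0,"ry":0,"rz":0,"grip":0},{"tx":0,"ty":0.6,"tz":0,"rx":0,"ry":0,"rz":0,"grip":0},{"tx":0,"ty":0.35,"tz":0,"rx":0,"ry":0,"rz":0,"grip":0},{"tx":0,"ty":0,"tz":0,"rx":0,"ry":0,"rz":0,"grip":0},{"tx":0,"ty":0,"tz":0,"rx":0,"ry":0,"rz":0,"grip":0}]'

```text
t: 14.7
eef_pos: [582.0, -177.6, 86.6]
tcp_rot: [-1.571, -0.001, -0.14]
ft_force: [-0.2, 0.1, 2.0]
opening: 0.216
```

move_arm --rows '[{"tx":0,"ty":0,"tz":0,"rx":0,"ry":0,"rz":0,"grip":50},{"tx":0,"ty":0,"tz":0,"rx":0,"ry":0,"rz":0,"grip":50},{"tx":0,"ty":0,"tz":0,"rx":0,"ry":0,"rz":0,"grip":50},{"tx":0,"ty":0,"tz":0,"rx":0,"ry":0,"rz":0,"grip":50},{"tx":0,"ty":-1.0,"tz":0,"rx":0,"ry":0,"rz":0,"grip":50},{"tx":0,"ty":-2.5,"tz":0,"rx":0,"ry":0,"rz":0,"grip":50},{"tx":0,"ty":-2.5,"tz":0,"rx":0,"ry":0,"rz":0,"grip":60},{"tx":0,"ty":-2.5,"tz":0,"rx":0,"ry":-0.07,"rz":0,"grip":60},{"tx":0,"ty":-0.5,"tz":0,"rx":0,"ry":-0.07,"rz":0,"grip":60}]'

```text
t: 15.45
eef_pos: [583.0, -178.0, 180.9]
tcp_rot: [-1.573, -0.005, 0.003]
ft_force: [-0.2, -0.9, -0.3]
opening: 0.595
```

move_arm --rows '[{"tx":-2.2,"ty":0,"tz":-2.4,"rx":0,"ry":0,"rz":0,"grip":60},{"tx":-2.2,"ty":0,"tz":-2.4,"rx":0,"ry":0,"rz":0,"grip":60},{"tx":-2.2,"ty":0,"tz":-2.4,"rx":0,"ry":0,"rz":0,"grip":60},{"tx":-2.2,"ty":0,"tz":-2.4,"rx":0,"ry":0,"rz":0,"grip":60},{"tx":-2.2,"ty":0,"tz":-2.4,"rx":0,"ry":0,"rz":0,"grip":60},{"tx":-2.2,"ty":0,"tz":-2.4,"rx":0,"ry":0,"rz":0,"grip":60},{"tx":-2.1,"ty":0,"tz":-2.7,"rx":0,"ry":0,"rz":0,"grip":60},{"tx":0,"ty":0,"tz":0,"rx":0,"ry":0,"rz":0,"grip":60},{"tx":0,"ty":0,"tz":0,"rx":0,"ry":0,"rz":0,"grip":60}]'

```text
t: 16.2
eef_pos: [428.0, -349.7, 176.8]
tcp_rot: [-1.571, -0.001, -0.003]
ft_force: [1.0, -0.2, -1.1]
opening: 0.601
```

```bash
python3 snap.py d1 top,340,180,160,120 side,240,240,160,160
```

```text
16.3 [ 429.1 -348.2  176.5] [-1.5708e+00 -4.0000e-04 -2.0000e-04] 0.5978776780043389
```

View pics/top_d1.png

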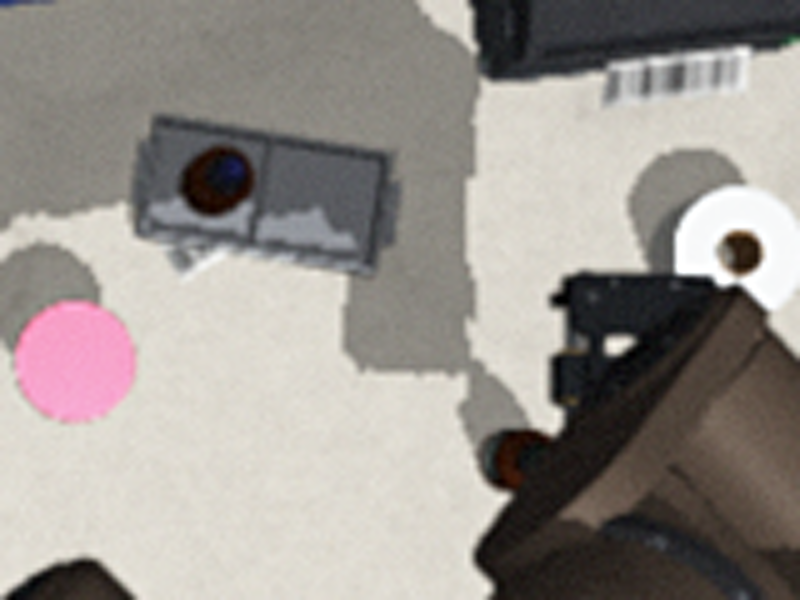

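View pics/side_d1.png

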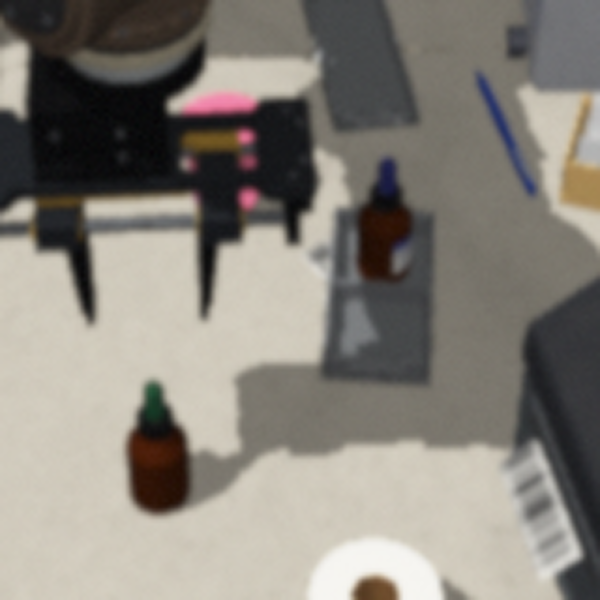

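move_arm --rows '[{"tx":0,"ty":2.2,"tz":0,"rx":0,"ry":0,"rz":0,"grip":60},{"tx":0,"ty":2.2,"tz":0,"rx":0,"ry":0,"rz":0,"grip":60},{"tx":0,"ty":2.2,"tz":0,"rx":0,"ry":0,"rz":0,"grip":60},{"tx":0,"ty":1.7,"tz":0,"rx":0,"ry":0,"rz":0,"grip":60},{"tx":0,"ty":1.1,"tz":0,"rx":0,"ry":0,"rz":0,"grip":60},{"tx":0,"ty":0,"tz":0,"rx":0,"ry":0,"rz":0,"grip":60}]'

```text
t: 16.8
eef_pos: [428.9, -347.1, 80.3]
tcp_rot: [-1.568, 0.002, 0.001]
ft_force: [0.2, -0.4, -0.3]
opening: 0.601
```

move_arm --rows '[{"tx":0,"ty":0,"tz":0,"rx":0,"ry":0,"rz":0,"grip":0},{"tx":0,"ty":0,"tz":0,"rx":0,"ry":0,"rz":0,"grip":0},{"tx":0,"ty":0,"tz":0,"rx":0,"ry":0,"rz":0,"grip":0},{"tx":0,"ty":0,"tz":0,"rx":0,"ry":0,"rz":0,"grip":0},{"tx":0,"ty":0,"tz":0,"rx":0,"ry":0,"rz":0,"grip":0},{"tx":0,"ty":0,"tz":0,"rx":0,"ry":0,"rz":0,"grip":0},{"tx":0,"ty":0,"tz":0,"rx":0,"ry":0,"rz":0,"grip":0}]'

```text
t: 17.38
eef_pos: [428.9, -348.7, 82.5]
tcp_rot: [-1.571, -0.0, -0.0]
ft_force: [-0.3, -0.1, 2.8]
opening: 0.217
```

move_arm --rows '[{"tx":0,"ty":-1.5,"tz":0,"rx":0,"ry":0,"rz":0,"grip":0},{"tx":0,"ty":-2.5,"tz":0,"rx":0,"ry":0,"rz":0,"grip":0},{"tx":0,"ty":-2.5,"tz":0,"rx":0,"ry":0,"rz":0,"grip":0},{"tx":1.0,"ty":-1.5,"tz":1.0,"rx":0,"ry":0,"rz":0,"grip":0},{"tx":2.4,"ty":0,"tz":2.0,"rx":0,"ry":0,"rz":0,"grip":0},{"tx":2.4,"ty":0,"tz":2.0,"rx":0,"ry":0,"rz":0,"grip":0},{"tx":2.4,"ty":0,"tz":2.0,"rx":0,"ry":0,"rz":0,"grip":0},{"tx":2.4,"ty":0,"tz":2.0,"rx":0,"ry":0,"rz":0,"grip":0},{"tx":2.4,"ty":0,"tz":1.6,"rx":0,"ry":0.07,"rz":0,"grip":0},{"tx":1.4,"ty":0,"tz":0,"rx":0,"ry":0.07,"rz":0,"grip":0}]'

```text
t: 18.22
eef_pos: [574.6, -240.5, 162.1]
tcp_rot: [-1.57, 0.0, -0.141]
ft_force: [0.9, 0.2, -0.9]
opening: 0.214
```

move_arm --rows '[{"tx":0,"ty":2.0,"tz":0,"rx":0,"ry":0,"rz":0,"grip":0},{"tx":0,"ty":2.0,"tz":0,"rx":0,"ry":0,"rz":0,"grip":0},{"tx":0,"ty":0,"tz":0,"rx":0,"ry":0,"rz":0,"grip":0},{"tx":0,"ty":0,"tz":0,"rx":0,"ry":0,"rz":0,"grip":0}]'

```text
t: 18.55
eef_pos: [572.3, -243.3, 121.5]
tcp_rot: [-1.57, 0.002, -0.14]
ft_force: [-0.6, 0.1, -0.2]
opening: 0.213
```

```bash
python3 snap.py d2 side,260,220,160,120
```

```text
18.6 [ 572.8 -243.7  122.5] [-1.5706e+00  3.0000e-04 -1.4020e-01] 0.22035431727010127
```

View pics/side_d2.png

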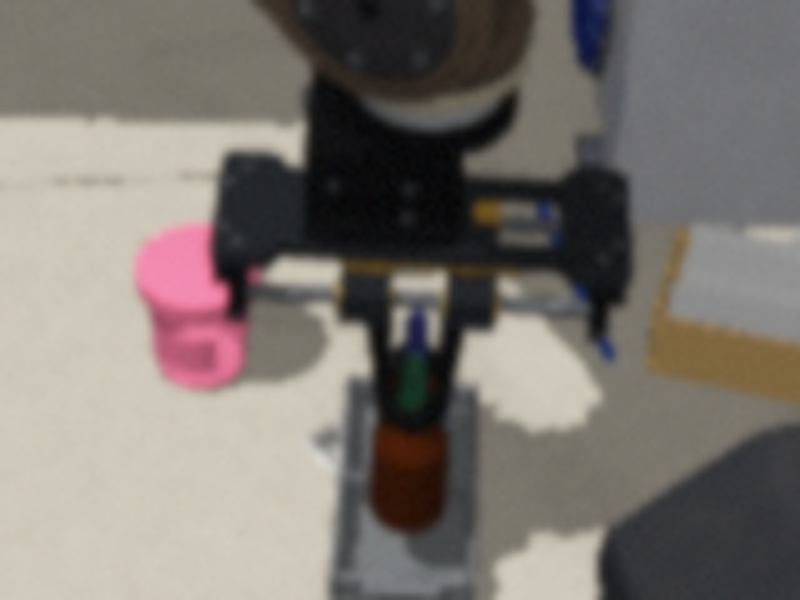

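Bottle_b is centred over the near bay, aligned with bottle_a. Lower and release.

move_arm --rows '[{"tx":0,"ty":1.5,"tz":0,"rx":0,"ry":0,"rz":0,"grip":0},{"tx":0,"ty":1.2,"tz":0,"rx":0,"ry":0,"rz":0,"grip":0},{"tx":0,"ty":0.6,"tz":0,"rx":0,"ry":0,"rz":0,"grip":0},{"tx":0,"ty":0.3,"tz":0,"rx":0,"ry":0,"rz":0,"grip":0},{"tx":0,"ty":0,"tz":0,"rx":0,"ry":0,"rz":0,"grip":0},{"tx":0,"ty":0,"tz":0,"rx":0,"ry":0,"rz":0,"grip":0}]'

```text
t: 19.1
eef_pos: [572.9, -243.7, 86.6]
tcp_rot: [-1.571, -0.001, -0.14]
ft_force: [-0.2, 0.6, -1.4]
opening: 0.217
```

move_arm --rows '[{"tx":0,"ty":0,"tz":0,"rx":0,"ry":0,"rz":0,"grip":50},{"tx":0,"ty":0,"tz":0,"rx":0,"ry":0,"rz":0,"grip":50},{"tx":0,"ty":0,"tz":0,"rx":0,"ry":0,"rz":0,"grip":50},{"tx":0,"ty":0,"tz":0,"rx":0,"ry":0,"rz":0,"grip":50},{"tx":0,"ty":-1.0,"tz":0,"rx":0,"ry":0,"rz":0,"grip":50},{"tx":0,"ty":-2.5,"tz":0,"rx":0,"ry":0,"rz":0,"grip":50},{"tx":0,"ty":-2.5,"tz":0,"rx":0,"ry":0,"rz":0,"grip":60},{"tx":0,"ty":-2.5,"tz":0,"rx":0,"ry":-0.07,"rz":0,"grip":60},{"tx":0,"ty":-0.5,"tz":0,"rx":0,"ry":-0.07,"rz":0,"grip":60}]'

```text
t: 19.85
eef_pos: [574.0, -244.1, 181.0]
tcp_rot: [-1.574, -0.005, 0.003]
ft_force: [0.6, 0.2, -0.1]
opening: 0.593
```

```bash
python3 - <<'E'
from h import *
T=Cam("top");p,d=env.read_camera("top");cv2.imwrite("pics/top_e0.png",p)
hsv=cv2.cvtColor(p,cv2.COLOR_BGR2HSV)
x,y,w,h=155,252,70,34;c=hsv[y:y+h,x:x+w]
m=(c[...,2]<70).astype(np.uint8);n,l,st,ce=cv2.connectedComponentsWithStats(m);i=1+st[1:,4].argmax()
cs,_=cv2.findContours((l==i).astype(np.uint8),cv2.RETR_EXTERNAL,cv2.CHAIN_APPROX_NONE)
cc=cs[0].reshape(-1,2)+[x,y]
for z in (4,20,42): print(z,cv2.minAreaRect(T.plane(cc[:,0],cc[:,1],z)[:,:2].astype(np.float32)))
k=8;cv2.imwrite("pics/z9.png",cv2.resize(p[y:y+h,x:x+w],None,fx=11,fy=11,interpolation=cv2.INTER_NEAREST))
cv2.imwrite("pics/z10.png",cv2.resize(p[160:290,150:440],(800,359),interpolation=cv2.INTER_CUBIC))
x,y,w,h=268,195,72,40
cv2.imwrite("pics/z11.png",cv2.resize(p[y:y+h,x:x+w],None,fx=11,fy=11,interpolation=cv2.INTER_NEAREST))
E
```

```text
4 ((425.4580078125, 365.9208068847656), (127.57293701171875, 26.910205841064453), 88.38996124267578)
20 ((425.5323181152344, 362.0763854980469), (126.20645904541016, 26.621959686279297), 88.38996887207031)
42 ((425.6343688964844, 356.79034423828125), (124.3275375366211, 26.225603103637695), 88.38994598388672)
```

View pics/z9.png

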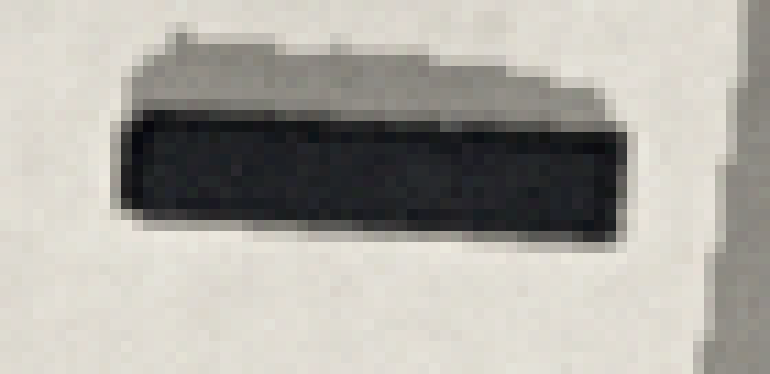

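View pics/z10.png

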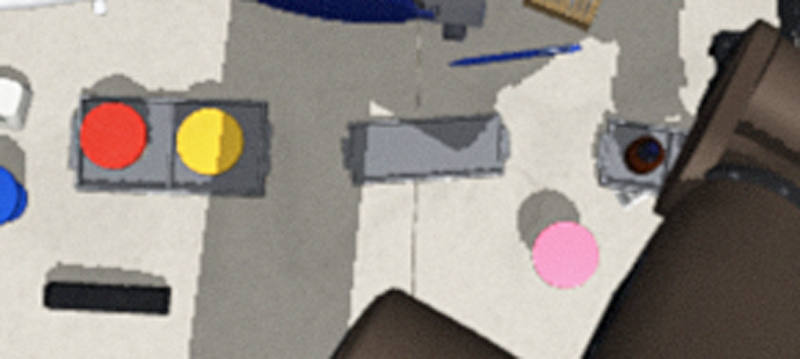

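View pics/z11.png

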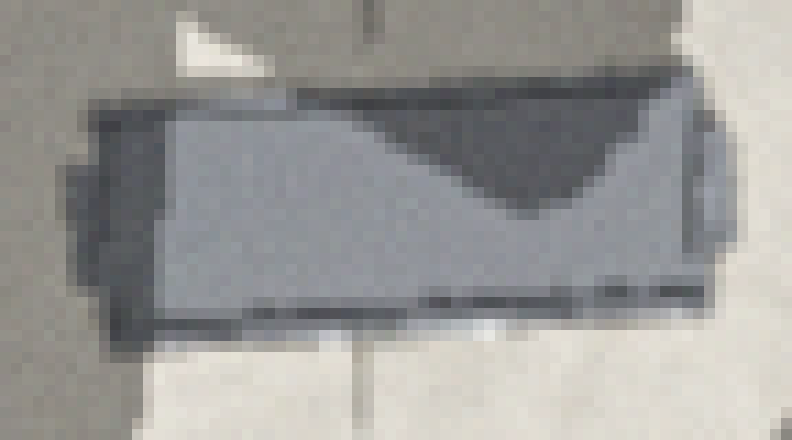

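move_arm --rows '[{"tx":-1.5,"ty":0,"tz":3.8,"rx":0,"ry":0,"rz":0,"grip":60},{"tx":-1.5,"ty":0,"tz":3.8,"rx":0,"ry":0,"rz":0,"grip":60},{"tx":-1.5,"ty":0,"tz":3.8,"rx":0,"ry":0,"rz":0,"grip":60},{"tx":-1.5,"ty":0,"tz":3.8,"rx":0,"ry":0,"rz":0,"grip":60},{"tx":-1.5,"ty":0,"tz":3.8,"rx":0,"ry":0,"rz":0,"grip":60},{"tx":-1.5,"ty":0,"tz":3.8,"rx":0,"ry":0,"rz":0,"grip":60},{"tx":-1.5,"ty":0,"tz":3.8,"rx":0,"ry":0,"rz":0,"grip":60},{"tx":-1.0,"ty":0,"tz":3.8,"rx":0,"ry":0,"rz":0,"grip":60},{"tx":-0.5,"ty":0,"tz":3.8,"rx":0,"ry":0,"rz":0,"grip":60},{"tx":-0.5,"ty":0,"tz":3.8,"rx":0,"ry":0,"rz":0,"grip":60}]'

```text
t: 20.73
eef_pos: [446.8, 138.2, 176.4]
tcp_rot: [-1.571, -0.0, -0.002]
ft_force: [1.6, -1.3, 0.7]
opening: 0.599
```

move_arm --rows '[{"tx":-0.5,"ty":0,"tz":3.8,"rx":0,"ry":0,"rz":0,"grip":60},{"tx":-0.5,"ty":0,"tz":3.8,"rx":0,"ry":0,"rz":0,"grip":60},{"tx":-0.5,"ty":0,"tz":3.8,"rx":0,"ry":0,"rz":0,"grip":60},{"tx":-0.5,"ty":0,"tz":3.8,"rx":0,"ry":0,"rz":0,"grip":60},{"tx":-0.3,"ty":0,"tz":3.8,"rx":0,"ry":0,"rz":0,"grip":60},{"tx":0,"ty":0,"tz":3.6,"rx":0,"ry":0.028,"rz":0,"grip":60},{"tx":0,"ty":2.5,"tz":0,"rx":0,"ry":0,"rz":0,"grip":60},{"tx":0,"ty":2.5,"tz":0,"rx":0,"ry":0,"rz":0,"grip":60},{"tx":0,"ty":0,"tz":0,"rx":0,"ry":0,"rz":0,"grip":60},{"tx":0,"ty":0,"tz":0,"rx":0,"ry":0,"rz":0,"grip":60}]'

```text
t: 21.57
eef_pos: [424.3, 362.2, 125.6]
tcp_rot: [-1.572, 0.002, -0.029]
ft_force: [0.6, 0.5, 0.7]
opening: 0.602
```

```bash
python3 snap.py e1 side,220,120,120,100
```

```text
21.6167 [424.9 362.4 126.7] [-1.571e+00  4.000e-04 -2.920e-02] 0.601930172356954
```

View pics/side_e1.png

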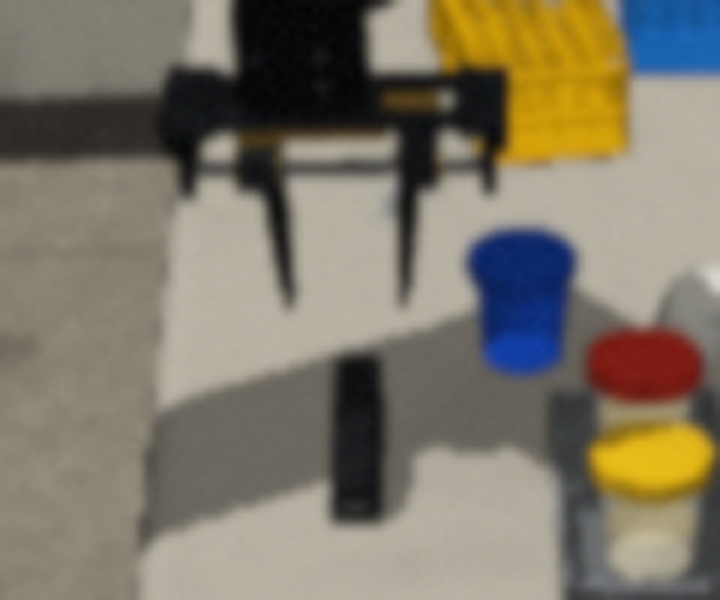

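```bash
python3 - <<'E'
from h import *
S=Cam("side")
g=lambda P:((S.proj(P)-[220,120])*6).round(0)
for P in ([424.8,352,107],[425,362,42],[425,300,0],[425,300,42],[426.5,424,42],[410,362,42],[440,362,42]):print(P,g(P))
E
```

```text
[424.8, 352, 107] [346. 301.]
[425, 362, 42] [352. 394.]
[425, 300, 0] [356. 519.]
[425, 300, 42] [352. 455.]
[426.5, 424, 42] [354. 336.]
[410, 362, 42] [325. 395.]
[440, 362, 42] [379. 393.]
```

move_arm --rows '[{"tx":0.1,"ty":2.2,"tz":0,"rx":0,"ry":0,"rz":0,"grip":60},{"tx":0,"ty":2.2,"tz":0,"rx":0,"ry":0,"rz":0,"grip":60},{"tx":0,"ty":2.2,"tz":0,"rx":0,"ry":0,"rz":0,"grip":60},{"tx":0,"ty":1.7,"tz":0,"rx":0,"ry":0,"rz":0,"grip":60},{"tx":0,"ty":0.9,"tz":0,"rx":0,"ry":0,"rz":0,"grip":60},{"tx":0,"ty":0,"tz":0,"rx":0,"ry":0,"rz":0,"grip":60}]'

```text
t: 22.12
eef_pos: [426.0, 362.1, 33.9]
tcp_rot: [-1.571, 0.001, -0.029]
ft_force: [-0.8, -0.4, -0.9]
opening: 0.598
```

move_arm --rows '[{"tx":0,"ty":0,"tz":0,"rx":0,"ry":0,"rz":0,"grip":5},{"tx":0,"ty":0,"tz":0,"rx":0,"ry":0,"rz":0,"grip":5},{"tx":0,"ty":0,"tz":0,"rx":0,"ry":0,"rz":0,"grip":5},{"tx":0,"ty":0,"tz":0,"rx":0,"ry":0,"rz":0,"grip":5},{"tx":0,"ty":0,"tz":0,"rx":0,"ry":0,"rz":0,"grip":5},{"tx":0,"ty":0,"tz":0,"rx":0,"ry":0,"rz":0,"grip":5}]'

```text
t: 22.62
eef_pos: [425.9, 362.6, 34.7]
tcp_rot: [-1.57, -0.001, -0.028]
ft_force: [-2.1, -0.7, 4.7]
opening: 0.274
```

move_arm --rows '[{"tx":0,"ty":-1.0,"tz":0,"rx":0,"ry":0,"rz":0,"grip":5},{"tx":0,"ty":-2.5,"tz":0,"rx":0,"ry":0,"rz":0,"grip":5},{"tx":0,"ty":-2.5,"tz":0,"rx":0,"ry":0,"rz":0,"grip":5},{"tx":0,"ty":-2.5,"tz":0,"rx":0,"ry":-0.028,"rz":0,"grip":5},{"tx":1.0,"ty":-1.0,"tz":-2.0,"rx":0,"ry":0,"rz":0,"grip":5},{"tx":1.5,"ty":0,"tz":-3.3,"rx":0,"ry":0,"rz":0,"grip":5},{"tx":1.5,"ty":0,"tz":-3.3,"rx":0,"ry":0,"rz":0,"grip":5},{"tx":1.5,"ty":0,"tz":-3.3,"rx":0,"ry":0,"rz":0,"grip":5},{"tx":1.5,"ty":0,"tz":-3.3,"rx":0,"ry":0,"rz":0,"grip":5},{"tx":1.5,"ty":0,"tz":-3.3,"rx":0,"ry":0,"rz":0,"grip":5}]'

```text
t: 23.45
eef_pos: [511.1, 175.9, 129.9]
tcp_rot: [-1.571, -0.0, 0.0]
ft_force: [0.7, 0.8, -1.9]
opening: 0.272
```

move_arm --rows '[{"tx":1.5,"ty":0,"tz":-3.3,"rx":0,"ry":0,"rz":0,"grip":5},{"tx":1.5,"ty":0,"tz":-3.3,"rx":0,"ry":0,"rz":0,"grip":5},{"tx":1.5,"ty":0,"tz":-3.3,"rx":0,"ry":0,"rz":0,"grip":5},{"tx":1.5,"ty":0,"tz":-3.3,"rx":0,"ry":0,"rz":0,"grip":5},{"tx":1.5,"ty":0,"tz":-0.6,"rx":0,"ry":-0.05,"rz":0,"grip":5},{"tx":0,"ty":2.0,"tz":0,"rx":0,"ry":0,"rz":0,"grip":5},{"tx":0,"ty":2.0,"tz":0,"rx":0,"ry":0,"rz":0,"grip":5},{"tx":0,"ty":0,"tz":0,"rx":0,"ry":0,"rz":0,"grip":5},{"tx":0,"ty":0,"tz":0,"rx":0,"ry":0,"rz":0,"grip":5}]'

```text
t: 24.2
eef_pos: [585.3, 39.5, 89.1]
tcp_rot: [-1.571, 0.002, 0.05]
ft_force: [0.1, -0.4, -0.6]
opening: 0.268
```

```bash
python3 snap.py f1 side,260,180,140,105 top,250,170,120,90
```

```text
24.3 [586.1  39.7  90.3] [-1.5708e+00 -1.1000e-03  5.0300e-02] 0.2749849707362737
```

View pics/side_f1.png

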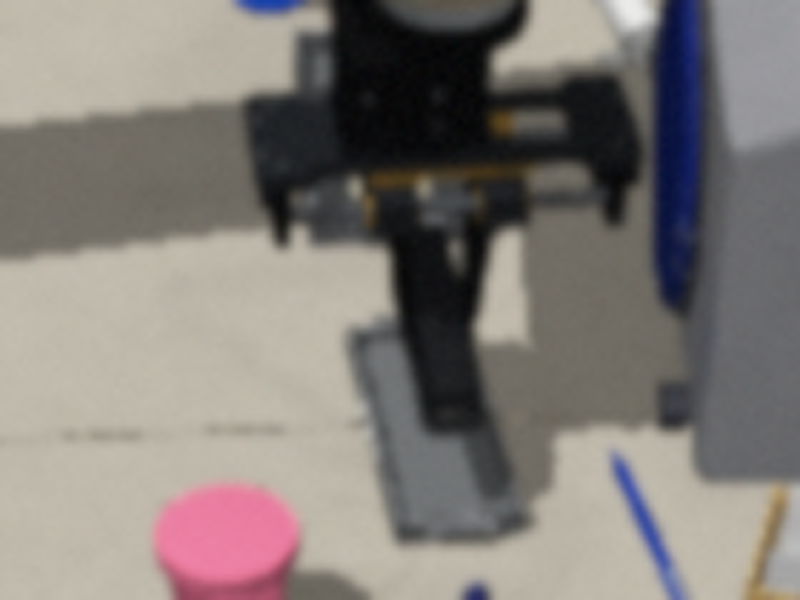

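View pics/top_f1.png

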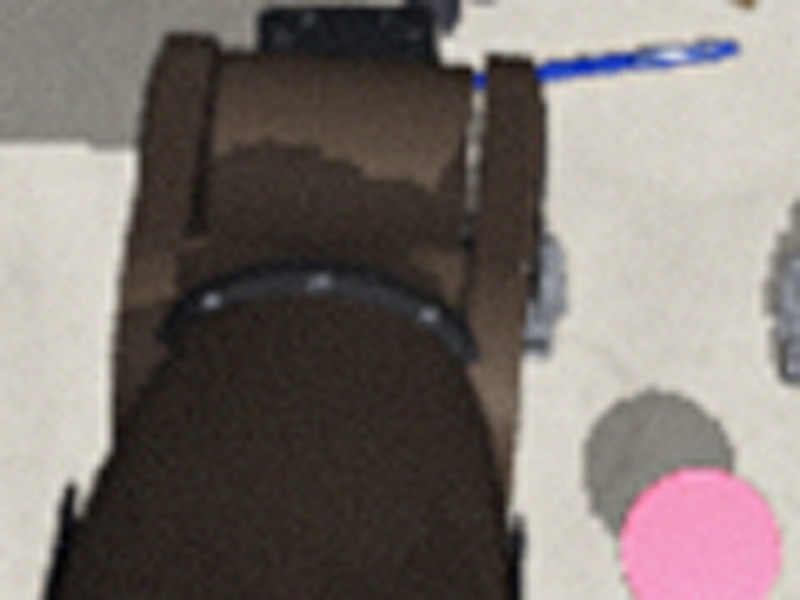

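```bash
python3 - <<'E'
from h import *
S=Cam("side");k=800/140
inv=lambda a,b,z:S.plane(260+a/k,180+b/k,z)
g=lambda P:((S.proj(P)-[260,180])*k).round(0)
P=inv(452,432,55.5);print("near bottom",P, "tray near corners z0/z14",inv(400,540,0),inv(525,525,0),"far-left rim",inv(350,330,14))
P4=P.copy();P4[2]=4;print("lands px",g(P4))
for yaw in(.05,.08):
  c=np.array([585.5,39.5]);R=np.array([[np.cos(yaw),-np.sin(yaw)],[np.sin(yaw),np.cos(yaw)]])
  print(yaw,"stapler landed corners px",[g([*(R@[a,b]+[586,39.7]),4]) for a in(-15,15) for b in(-62.5,62.5)],
   "tray inner rim",[g([*(R@[a,b]+c),14]) for a in(-28,28) for b in(-75,75)],"outer base near",[g([*(R@[a,-79]+c),0]) for a in(-32,32)])
E
```

```text
near bottom [588.55750909 -27.51122727  55.5       ] tray near corners z0/z14 [563.53081903 -41.41740687   0.        ] [625.37976532 -34.4606839    0.        ] far-left rim [549.80912589 107.07101121  14.        ]
lands px [449. 513.]
0.05 stapler landed corners px [array([419., 508.]), array([385., 350.]), array([479., 504.]), array([442., 346.])] tray inner rim [array([395., 512.]), array([357., 323.]), array([510., 504.]), array([462., 315.])] outer base near [array([388., 540.]), array([518., 530.])]
0.08 stapler landed corners px [array([423., 509.]), array([382., 351.]), array([483., 503.]), array([438., 346.])] tray inner rim [array([400., 513.]), array([353., 324.]), array([514., 502.]), array([458., 315.])] outer base near [array([393., 541.]), array([522., 528.])]
```

move_arm --rows '[{"tx":0.15,"ty":1.5,"tz":0.1,"rx":0,"ry":-0.02,"rz":0,"grip":5},{"tx":0,"ty":1.5,"tz":0,"rx":0,"ry":0,"rz":0,"grip":5},{"tx":0,"ty":1.2,"tz":0,"rx":0,"ry":0,"rz":0,"grip":5},{"tx":0,"ty":0.6,"tz":0,"rx":0,"ry":0,"rz":0,"grip":5},{"tx":0,"ty":0.3,"tz":0,"rx":0,"ry":0,"rz":0,"grip":5},{"tx":0,"ty":0,"tz":0,"rx":0,"ry":0,"rz":0,"grip":5},{"tx":0,"ty":0,"tz":0,"rx":0,"ry":0,"rz":0,"grip":5}]'

```text
t: 24.88
eef_pos: [587.6, 40.6, 38.8]
tcp_rot: [-1.571, -0.001, 0.07]
ft_force: [-0.1, -0.9, -0.9]
opening: 0.272
```

```bash
python3 snap.py f2 side,260,180,140,105
```

```text
24.9333 [587.5  40.6  38.7] [-1.5708e+00 -9.0000e-04  7.0000e-02] 0.2720031861403048
```

View pics/side_f2.png

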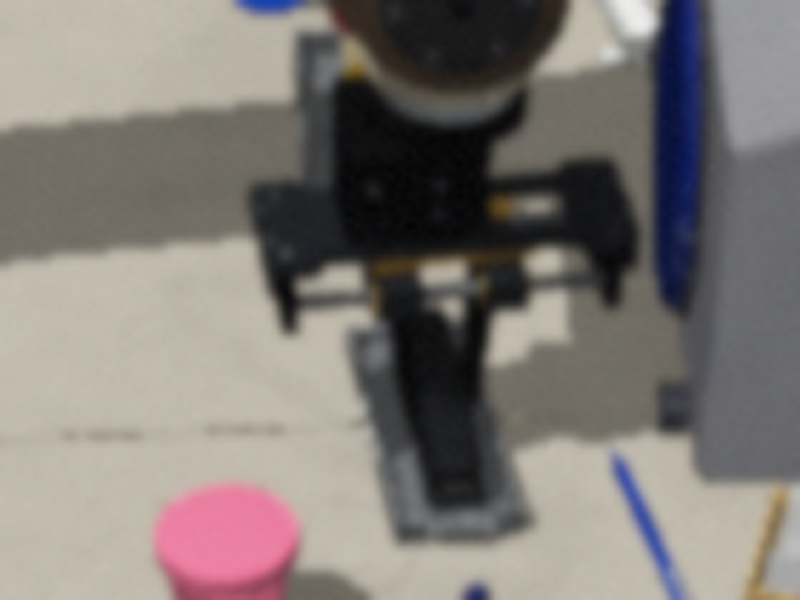

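move_arm --rows '[{"tx":0,"ty":0,"tz":0,"rx":0,"ry":0,"rz":0,"grip":50},{"tx":0,"ty":0,"tz":0,"rx":0,"ry":0,"rz":0,"grip":50},{"tx":0,"ty":0,"tz":0,"rx":0,"ry":0,"rz":0,"grip":50},{"tx":0,"ty":-1.0,"tz":0,"rx":0,"ry":0,"rz":0,"grip":50},{"tx":0,"ty":-2.5,"tz":0,"rx":0,"ry":0,"rz":0,"grip":50},{"tx":0,"ty":-3.0,"tz":0,"rx":0,"ry":0,"rz":0,"grip":50},{"tx":0,"ty":-3.0,"tz":0,"rx":0,"ry":0,"rz":0,"grip":50},{"tx":0,"ty":-3.0,"tz":0,"rx":0,"ry":0,"rz":0,"grip":50},{"tx":0,"ty":-3.0,"tz":0,"rx":0,"ry":0,"rz":0,"grip":50}]'

```text
t: 25.68
eef_pos: [586.9, 40.6, 195.5]
tcp_rot: [-1.571, -0.001, 0.07]
ft_force: [-0.2, -0.4, -0.9]
opening: 0.496
```

move_arm --rows '[{"tx":-2.0,"ty":-1.0,"tz":-3.0,"rx":0,"ry":0,"rz":0,"grip":50},{"tx":-2.0,"ty":-1.0,"tz":-3.0,"rx":0,"ry":0,"rz":0,"grip":50},{"tx":-2.0,"ty":0,"tz":-3.0,"rx":0,"ry":0,"rz":0,"grip":50},{"tx":-2.0,"ty":0,"tz":-3.0,"rx":0,"ry":0,"rz":0,"grip":50},{"tx":-2.0,"ty":0,"tz":-3.0,"rx":0,"ry":0,"rz":0,"grip":50},{"tx":-2.0,"ty":0,"tz":-3.0,"rx":0,"ry":0,"rz":0,"grip":50},{"tx":0,"ty":0,"tz":-3.0,"rx":0,"ry":0,"rz":0,"grip":50},{"tx":0,"ty":0,"tz":0,"rx":0,"ry":0,"rz":0,"grip":50},{"tx":0,"ty":0,"tz":0,"rx":0,"ry":0,"rz":0,"grip":50}]'

```text
t: 26.43
eef_pos: [481.9, -178.5, 213.8]
tcp_rot: [-1.571, -0.001, 0.067]
ft_force: [-0.1, 0.0, -0.4]
opening: 0.501
```

```bash
python3 snap.py g1 top,120,150,400,150 side,240,130,200,280
```

```text
26.5333 [ 482.1 -176.9  213.5] [-1.5706e+00 -2.0000e-04  6.9900e-02] 0.4990348468994882
```

View pics/top_g1.png

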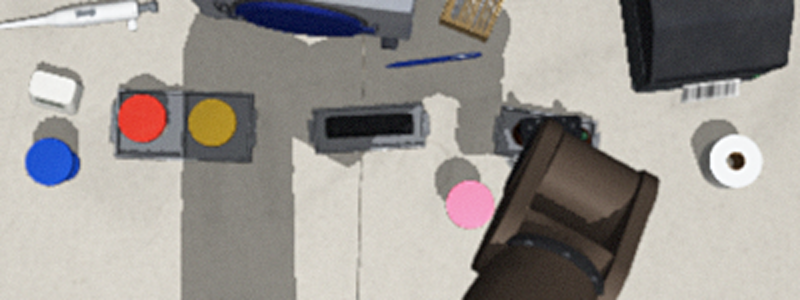

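View pics/side_g1.png

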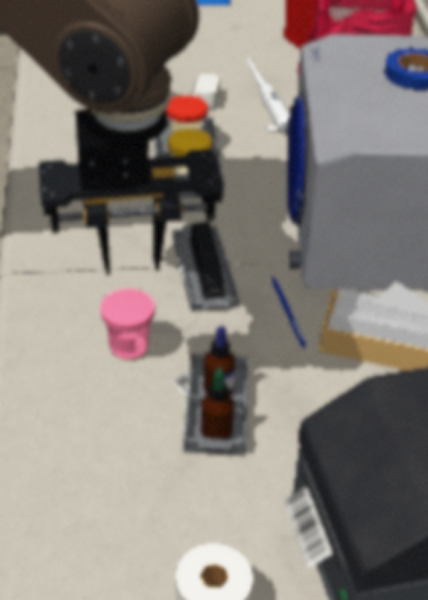

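```bash
python3 - <<'E'
from h import *
T=Cam("top");p,d=env.read_camera("top");v,u=np.mgrid[0:480,0:640];X=T.depth(u,v,d)
V=cv2.cvtColor(p,cv2.COLOR_BGR2HSV)[...,2]
k=(X[...,0]>550)&(X[...,0]<625)&(X[...,1]>-45)&(X[...,1]<125)&(V<60)
q=X[k];print("stapler",cv2.minAreaRect(q[:,:2].astype(np.float32)))
for a in range(-20,110,25):
    s=q[abs(q[:,1]-a)<12];print(a,len(s),np.median(s[:,2]).round(1) if len(s) else "")
for n,c in(("a",(585,350)),("b",(581,256))):
    s=X[(np.hypot(X[...,0]-c[0],X[...,1]-c[1])<25)&(X[...,2]>40)];print(n,len(s),np.percentile(s[:,2],[5,50,95]).round(1))
env.job_done()
E
```

```text
stapler ((588.3670654296875, 42.11433410644531), (31.9324893951416, 120.62989807128906), 4.3216142654418945)
-20 40 31.8
5 89 39.4
30 93 42.0
55 98 42.2
80 98 44.6
105 32 37.5
a 263 [68.6 73.3 78.3]
b 263 [67.7 73.  77.9]
the job is handed in; nothing more can be done
```

I put all five things into their trays and handed the job in at about 26.6 s of robot time. I worked in the order cup_a, cup_b, bottle_a, bottle_b, stapler.

- **Cups:** The red and yellow cups are in separate bays of the large tray. In the last camera depth both lid tops read about 73 mm, which is the expected height for a cup standing upright on the bay floor.
- **Bottles:** The last side view shows both bottles upright, one in each bay. In the last top view the arm partly hid them, so I did not measure them from above.
- **Stapler:** It lies on its base, with tray floor visible all round it in the top view. Its centre measured about (588, 42) mm. Its top reads 39–45 mm over most of its length and about 32–38 mm near the two ends.
- **Left alone:** The timer, the label roll and the pink and blue look-alike cups look unmoved in the last views. I checked those by eye only.

**Disagreements:** The side camera placed things a few millimetres lower in y than the top camera, and up to about 15 mm lower at the far tray. I moved three placements 1–4 mm to allow for this. The gripper closed to 26 mm on the stapler, less than its stated 30 mm width, but the grip held. The highest tool force in the readings after each move was about 7 N.

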